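# Warm the puree jars

### The job

Stand every fallen puree jar upright, lid up, in the lane of the wooden tray beside the jar already standing there. Then push the loaded tray round its pivot pin, keeping the pin at the bottom of its notch, until it lies centred along the black glass warming strip with all jars still standing in the lane. After that click the timer dial round to mark 5, leaving the other kitchen things where they are.

Things in the scene. Friction and masses are not known exactly. Their poses are not given: they have to be found in the camera images.
- tray: Loose flat light-wood tray, 0.4 kg. Origin: underside, at the pin's place in the notch; own x from the pin along the lane to the far end. Floor 6 mm thick, 54 mm wide, x = 9 to 286 mm; before it two prongs reach to x = -37 mm, the notch (14 mm wide, open to -x, bottom at x = 9) between them. Rails 4 mm thick on the long edges, tops 16 mm above the worktop; lane 46 mm wide between.
- tray_tip (a point): Middle of the tray's far end at its underside (tray x = 286 mm). A cross block as wide as the tray fills x = 274 to 286 mm, top 26 mm above the worktop: good to push on. The tray starts turned 43 to 57 degrees anticlockwise (from above) from the strip, and must swing clockwise, away from the robot.
- pin (a point): Top of the fixed steel pivot pin, 10 mm in diameter, standing 22 mm out of the worktop at one end of the black strip; the tray's notch starts on it.
- strip_end (a point): Point on the centre line of the black glass warming strip (flush in the worktop, 96 mm wide, from 47 mm behind the pin to 303 mm beyond it), 286 mm from the pin: where the tray's far end belongs. Its own x points along the strip away from the pin.
- dial_grip (a point): On the dial's axis at grip height, 66 mm above the worktop. The dial is a black 44 mm disc, 8 mm thick, with an upright bar across it 42 mm long, 14 mm wide, top 71 mm up, on a fixed grey pod 80 x 80 mm, 34 mm tall. The bar lies along this point's own x; the white pointer line is on its own -x end.
- dial (a joint): Timer dial (rad), grows clockwise seen from above; it snaps into clicks 30 degrees (0.5236 rad) apart, about 0.05 N m at most. 0 = pointer at the long mark (off); short marks 1 to 7 follow clockwise, so mark 5 is 2.618. Stops just past 0 and 7. It starts at off, 1 or 2, rarely balanced between two.
- jar1: Square glass puree jar: body 36 x 36 x 50 mm, on top a round steel lid 33 mm wide, 12 mm tall (62 mm in all), 0.13 kg; does not roll. Origin: centre of its base; own z from base through lid. One of the two or three fallen ones, lying on its side on the worktop; may be absent.
- jar2: Square glass puree jar: body 36 x 36 x 50 mm, on top a round steel lid 33 mm wide, 12 mm tall (62 mm in all), 0.13 kg; does not roll. Origin: centre of its base; own z from base through lid. One of the two or three fallen ones, lying on its side on the worktop; may be absent.
- jar3: Square glass puree jar: body 36 x 36 x 50 mm, on top a round steel lid 33 mm wide, 12 mm tall (62 mm in all), 0.13 kg; does not roll. Origin: centre of its base; own z from base through lid. One of the two or three fallen ones, lying on its side on the worktop; may be absent.
- stood1: Square glass puree jar: body 36 x 36 x 50 mm, on top a round steel lid 33 mm wide, 12 mm tall (62 mm in all), 0.13 kg; does not roll. Origin: centre of its base; own z from base through lid. One of these two is present and already stands in the tray's lane, with its base on the tray floor; the other is absent.
- stood2: Square glass puree jar: body 36 x 36 x 50 mm, on top a round steel lid 33 mm wide, 12 mm tall (62 mm in all), 0.13 kg; does not roll. Origin: centre of its base; own z from base through lid. One of these two is present and already stands in the tray's lane, with its base on the tray floor; the other is absent.
- mug: Blue mug, 76 mm wide, 90 mm tall; a bystander, to be left where it is.
- mill: Dark wood pepper mill, 52 mm wide, 135 mm tall; a bystander, to be left where it is.
- ramekin: White ramekin, 72 mm wide, 45 mm tall; a bystander, to be left where it is.
- bowl: Blue bowl, 120 mm wide, 50 mm tall; a bystander, to be left where it is.
- salt: Small round salt jar with a steel cap, 44 mm wide, 75 mm tall; a bystander, to be left where it is.
- spoon: Wooden spoon lying flat, 200 mm long (origin at its middle); a bystander, to be left where it is.
Not all that is in view belongs to the job. Leave any pink or purple look-alike of the jar1 alone.

How it is judged:
By the outcome, as a careful person would: the job done as asked, in the order asked, and still so for the second after the job is handed in, with the robot touching nothing.
Of stood1, stood2 only 1 to 1 are there at a start; the rules pass over those that are not, and their reading is None.
Of jar1, jar2, jar3 only 2 to 3 are there at a start; the rules pass over those that are not, and their reading is None.
At some moment in a run one of jar1, jar2, jar3 may be knocked a few centimetres aside while the robot is not near it.
It also fails if it takes over 210 s, if anything falls off the work surface, if the arm or the gripper's body presses on something with over 40 N, if the wrist force passes 120 N, or if a joint passes its speed limit or range.

### The arm

A 6-joint arm with a two-finger parallel gripper is mounted at the origin on the work surface. World frame = base frame: x ahead of the robot, y to its left, z up, the work surface at z = 0. Lengths are in mm, angles in rad, forces in N, time in s.
With the tool pointing down it reaches from about 350 to 875 mm from the base axis. Payload 4.2 kg.
Tool frame: the origin (TCP) lies at the very end of the fingers, on their centre line; the grasp point (between the pads) lies 19 mm behind it (pinch_z is the distance from the TCP to the grasp point, in mm); z points along the fingers, y is the line along which they close (so a half turn about z gives the same grasp; the last joint's range is limited). The gripper opens to 85 mm and grips with 20 to 120 N. Pads are 22 mm wide; open, the fingers measure 114 mm over their backs; the gripper's body (76 mm by 85 mm) begins 54 mm behind the grasp point. The pads swing forward as they close: fully open they stand 13 mm farther back than shut.
Start: joints at [1.362, 0.385, 0.008, 0, -1.194, -0.259], TCP at [281.794, 557.846, 231.312] pointing down, gripper open.
Joint ranges: [-3.14, 3.14], [-1.21, 2.06], [-1.07, 1.41], [-3.16, 2.05], [-2.99, -0.16], [-3.1, 3.1]. Speed limits (rad/s): [2.79, 2.79, 3.14, 3.14, 3.14, 3.14].

### API

Orientations are given as a unit quaternion [x, y, z, w].
In Python, from bench import * gives the robot as it stands.
- The arm moves only by the tool arm_command, never from a script. Its argument "steps" is one flat list of numbers, 4 for each row, row after row: the shift along the tool's x, y, z in m, then the turn about the tool's z in rad. In form: [tx, ty, tz, roll, tx, ty, tz, roll, ...]. A call has 1 to 20 rows; each row shifts and turns the commanded pose from where the row before left it, along the tool's axes as they then stand; what a row does not reach is not made up. A row lasts 1/8 s, in which the tool goes at most 62.5 mm and 10.7 degrees, less where a joint would pass 70% of its speed; a pose out of reach is approached as far as the arm can. A call with a gripper value outside its range is refused whole. "grip" is the finger opening in m, from 0 to 0.0854, set as the call begins (left out, the last holds). The fingers move at their own pace and stop on an object; the grip force is fixed at half the most. Time passes only in rows, so rows that do not move let the fingers close. It gives the time, the measured TCP pose, the force, the opening and the grip force at its end, in the units of the state.
- read_state(): the state, without advancing time (a new reading comes with each control period).
- get_image(name): name is "scene" or "side" or "wrist"; returns the picture (480x640x3 uint8, red, green, blue); there is no depth.
- get_calibration(name): a dict with "camera_matrix" (3x3 intrinsics, pixels), "k1" (the pictures are not rectified: a ray, as slopes to the right and down, at radius r is drawn at 1 + k1 r^2 times it, then the intrinsics apply), "cam_to_world" (4x4, takes a point from camera to world coordinates). Camera axes: x right, y down, z forward; pixel columns grow to the right and rows downward; lengths in mm; the calibration is good to about 2 mm. A picture is of the moment at which its call begins: read the wrist's pose just before it. get_calibration takes no time and is no camera call; for the wrist camera it gives the pose at the moment of the call.
- job_done(): hands the job in; it is judged then, once.
The state is a dict: "clock": time; "joints": joint angles; "joint_vel": joint speeds; "joint_efforts": joint torques, N m; "position": TCP position; "ee_rot": TCP orientation; "contact_force": force on the tool from outside, world axes, zero at the start; "wrist_torque": the same for the moment, N m; "gripper_width": finger opening in mm; "grasp_force": force on a finger pad.
Only numpy, scipy, OpenCV 4.12 (cv2) and the standard library are available. Lean on these libraries where they do the work, as an engineer would, in place of code of your own. Each camera call takes 0.05 s, during which the arm holds its last target. There are 200 camera calls.

## Working session

There is one attempt and no reset: what is moved stays moved. The work goes in short steps, Python scripts to look and compute and a tool call to move; the robot and the scene stay as the last step left them, time stands still between calls to the robot, and variables do not carry over. Pictures are saved under pics/ and viewed, at most 14 in all, crops included, and the job is handed in when it is done.

Besides the shell and the picture viewer there is one more tool, called after ">>>" as a command line: name --argument value ..., lists and objects as JSON in quotes. arm_command: Moves the arm, as the interface text tells. Its arguments: {"type":"object","properties":{"steps":{"type":"array","items":{"type":"number"}},"grip":{"type":"number"}},"required":["steps"]}

```bash
ls; mkdir -p pics; python3 - <<'E'
from bench import *
import cv2,numpy as np
s=read_state(); print(s)
for n in ["scene","side","wrist"]:
    im=get_image(n); cv2.imwrite(f"pics/{n}0.png",im[:,:,::-1]); c=get_calibration(n); print(n,np.round(c["camera_matrix"],1).tolist(),c["k1"],np.round(c["cam_to_world"],3).tolist())
E
```

```text
pics
{'clock': 0.0, 'joints': array([ 1.36160664e+00,  3.85569535e-01,  6.63827008e-03, -5.13522070e-04,
       -1.19399038e+00, -2.58600214e-01]), 'joint_vel': array([-0.00024253, -0.00292811,  0.00234053, -0.00058275, -0.00053755,
       -0.00135956]), 'joint_efforts': array([-5.80243632e-04, -3.92289841e+01,  1.88402295e+01,  4.18617770e+00,
       -4.61134114e-03,  7.79671836e-06]), 'position': array([281.53894706, 557.35024881, 230.21645789]), 'ee_rot': array([ 9.72748514e-01, -2.31860178e-01, -2.12323938e-04,  1.06822892e-03]), 'contact_force': array([-0.92315965,  0.41785207,  0.08354259]), 'wrist_torque': array([-0.02614561,  0.04126466, -0.00017312]), 'grasp_force': 0.0, 'gripper_width': 85.28013370445773}
scene [[530.6, 0.0, 307.6], [0.0, 530.6, 241.3], [0.0, 0.0, 1.0]] -0.13456263118352932 [[-0.852, 0.324, -0.411, 1065.633], [0.523, 0.562, -0.641, 862.029], [0.023, -0.761, -0.648, 947.944], [0.0, 0.0, 0.0, 1.0]]
side [[611.6, 0.0, 323.0], [0.0, 611.6, 246.9], [0.0, 0.0, 1.0]] -0.13256053007156357 [[0.78, -0.417, 0.466, -94.857], [-0.626, -0.539, 0.564, -764.0], [0.016, -0.731, -0.682, 1016.729], [0.0, 0.0, 0.0, 1.0]]
wrist [[406.6, 0.0, 311.7], [0.0, 406.6, 246.0], [0.0, 0.0, 1.0]] -0.06400033934337039 [[-0.451, -0.859, -0.243, 343.064], [-0.892, 0.435, 0.121, 527.533], [0.002, 0.271, -0.962, 373.037], [0.0, 0.0, 0.0, 1.0]]
```

View pics/scene0.png

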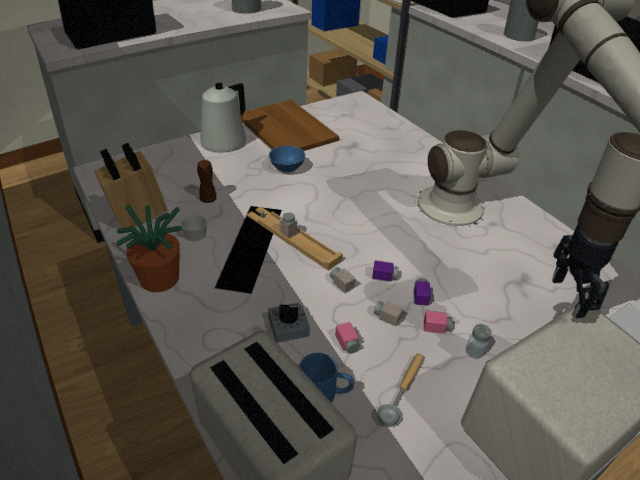

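View pics/side0.png

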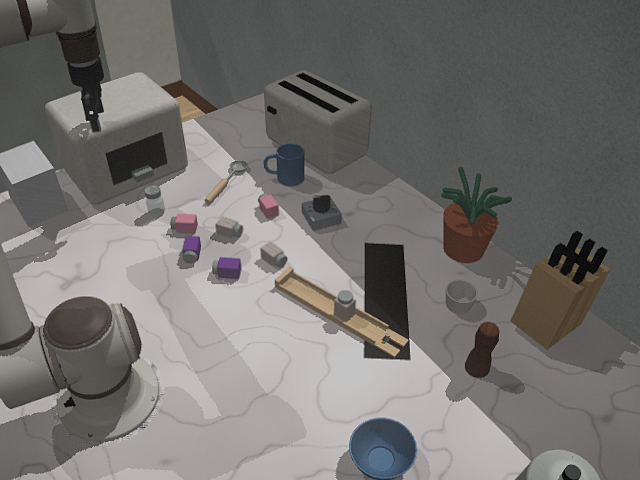

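View pics/wrist0.png

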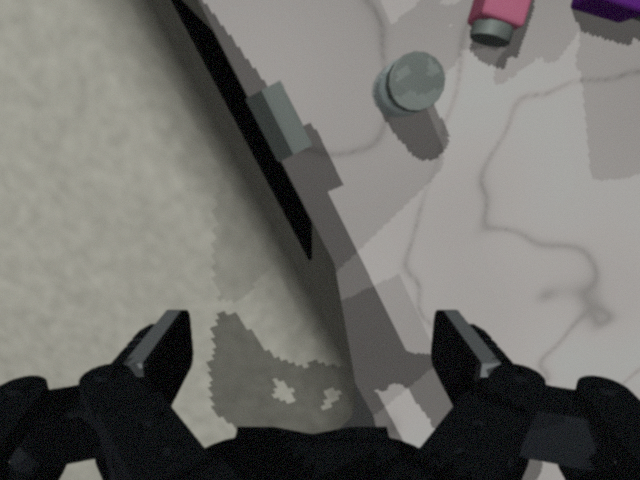

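The scene and side views show two fallen tan jars: scene (343,278) and (390,312), side (273,254) and (229,228). The jar already in the tray is at scene (289,222). Pod and dial are at scene (289,318), the pin end of the tray is near scene (262,213), and the pink and purple jars are look-alikes. I'll make enlarged crops of both views to pick points from.

```bash
cat > h.py <<'E'
from bench import *
import cv2, numpy as np
def cal(n):
    c=get_calibration(n); return np.array(c["camera_matrix"]),c["k1"],np.array(c["cam_to_world"])
def ray(n,px,c=None):
    K,k,T=c or cal(n); d=cv2.undistortPoints(np.array([[px]],float),K,np.array([k,0,0,0.]))[0,0]
    v=T[:3,:3]@[d[0],d[1],1]; return T[:3,3],v/np.linalg.norm(v)
def onz(n,px,z,c=None):
    o,v=ray(n,px,c); return o+v*(z-o[2])/v[2]
def tri(a,b):
    A=np.zeros((3,3));y=np.zeros(3)
    for o,v in (a,b):
        P=np.eye(3)-np.outer(v,v);A+=P;y+=P@o
    p=np.linalg.solve(A,y)
    return p,[float(np.linalg.norm((np.eye(3)-np.outer(v,v))@(p-o))) for o,v in (a,b)]
def proj(n,p,c=None):
    K,k,T=c or cal(n); q=np.linalg.inv(T)@np.r_[p,1]
    return cv2.projectPoints(q[None,:3],np.zeros(3),np.zeros(3),K,np.array([k,0,0,0.]))[0].ravel()
def crop(im,x0,y0,w,h,f,out):
    c=cv2.resize(im[y0:y0+h,x0:x0+w],None,fx=f,fy=f,interpolation=cv2.INTER_CUBIC)
    for x in range((x0//20+1)*20,x0+w,20):
        cv2.putText(c,str(x),(int((x-x0)*f)-8,10),0,.35,(0,0,255),1); cv2.line(c,(int((x-x0+.5)*f),12),(int((x-x0+.5)*f),18),(0,0,255),1)
    for y in range((y0//20+1)*20,y0+h,20):
        cv2.putText(c,str(y),(0,int((y-y0)*f)+4),0,.35,(0,0,255),1); cv2.line(c,(22,int((y-y0+.5)*f)),(28,int((y-y0+.5)*f)),(0,0,255),1)
    cv2.imwrite(out,c)
E
python3 - <<'E'
from h import *
crop(cv2.imread("pics/scene0.png"),205,195,200,150,4,"pics/s1.png")
crop(cv2.imread("pics/side0.png"),210,190,200,150,4,"pics/d1.png") 
E
```

```text
(no output)
```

View pics/s1.png

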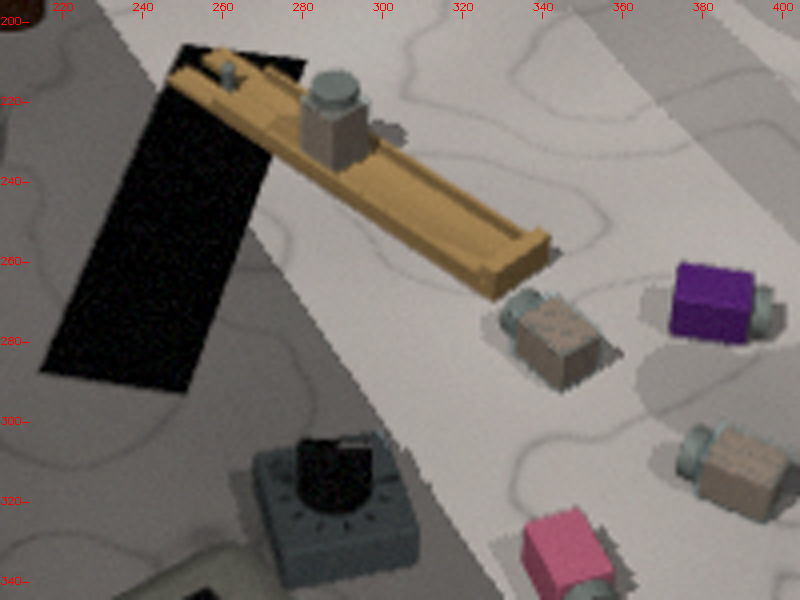

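View pics/d1.png

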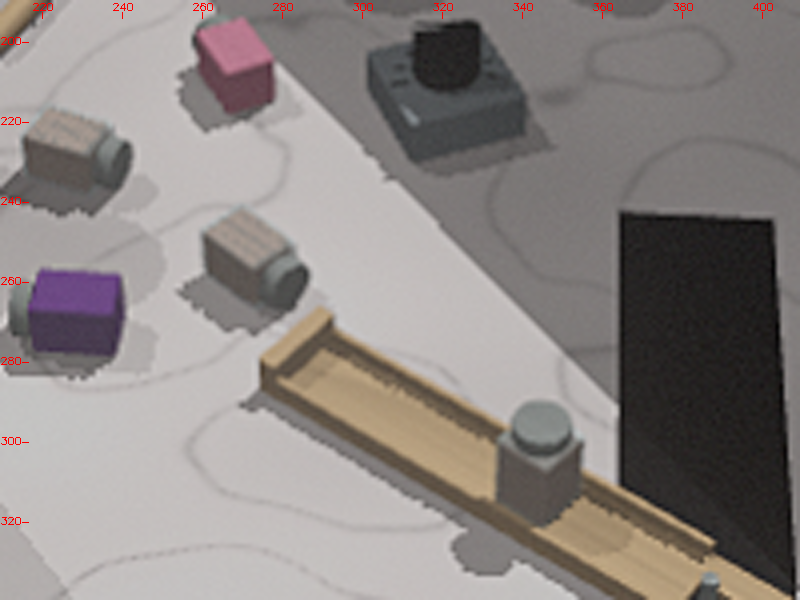

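The crops show jar A with its lid toward the tray end, jar B with its lid toward the pod, the pod's top corners, the tray end block at scene crop (520,260), and the pin at crop (228,65). Next I'll triangulate these.

```bash
python3 - <<'E'
from h import *
S=cal("scene");D=cal("side")
s=lambda x,y:(205+x/4-.4,195+y/4-.4); d=lambda x,y:(210+x/4-.4,190+y/4-.4)
P={"A b1":((600,333),(240,208)),"A l1":((553,293),(203,238)) ,
"A l near":((517,330),(293,247)),"pin":((228,65),(710,577)),"lid stood":((336,82),(541,423)),
"blk outer L":((549,237),(265,362)),"blk outer R":((490,284),(322,310)),
"pod c1":((253,458),(475,38)),"pod c2":((378,433),(525,100)),"pod c3":((418,530),(415,140)),"pod c4":((283,565),(368,58)),
"strip far R":((187,393),(620,212)),"strip far L":((40,371),(773,220))}
for k,(a,b) in P.items():
    p,e=tri(ray(0,s(*a),S),ray(0,d(*b),D)); print(k,np.round(p,0),np.round(e,1))
print("tops z36")
for nm,L in (("As",[(553,293),(600,333),(563,358),(517,330)]),("Bs",[(718,423),(790,462),(768,488),(700,462)])):
    print(nm,[np.round(onz(0,s(*q),36,S)[:2]).tolist() for q in L])
for nm,L in (("Ad",[(240,208),(293,247),(253,272),(203,238)]),("Bd",[(55,110),(120,125),(100,158),(25,143)])):
    print(nm,[np.round(onz(0,d(*q),36,D)[:2]).tolist() for q in L])
print("pod z34 s",[np.round(onz(0,s(*q),34,S)[:2]).tolist() for q in [(253,458),(378,433),(418,530),(283,565)]])
print("pod z34 d",[np.round(onz(0,d(*q),34,D)[:2]).tolist() for q in [(475,38),(525,100),(415,140),(368,58)]])
print("strip s",[np.round(onz(0,s(*q),0,S)[:2]).tolist() for q in [(187,393),(40,371),(307,60)]])
print("strip d",[np.round(onz(0,d(*q),0,D)[:2]).tolist() for q in [(620,212),(773,220),(796,596)]])
for nm,px in (("mug",(285,165)),("pinkd",(268,207))): print(nm,np.round(onz(0,px,36,D)))
E
```

```text
A b1 [474. 138.  44.] [10.4 10.4]
A l1 [460. 110.  48.] [14.8 14.8]
A l near [498. 101.  27.] [0.5 0.5]
pin [ 524. -232.   24.] [0.6 0.6]
lid stood [ 496. -125.   70.] [0.3 0.3]
blk outer L [430.  36.  25.] [1.3 1.3]
blk outer R [484.  52.  21.] [0.7 0.7]
pod c1 [693. 149.  60.] [13.9 13.9]
pod c2 [650. 123.  44.] [33.8 33.8]
pod c3 [629. 173. -10.] [13.8 13.8]
pod c4 [680. 206.  17.] [36.8 36.8]
strip far R [689.  24.   2.] [0.4 0.4]
strip far L [760. -39.   2.] [0.1 0.1]
tops z36
As [[465.0, 92.0], [460.0, 136.0], [492.0, 143.0], [503.0, 108.0]]
Bs [[443.0, 234.0], [426.0, 281.0], [450.0, 290.0], [472.0, 254.0]]
Ad [[487.0, 139.0], [492.0, 92.0], [462.0, 89.0], [455.0, 131.0]]
Bd [[448.0, 283.0], [472.0, 246.0], [446.0, 227.0], [417.0, 267.0]]
pod z34 s [[692.0, 118.0], [620.0, 138.0], [639.0, 213.0], [716.0, 197.0]]
pod z34 d [[701.0, 181.0], [687.0, 114.0], [609.0, 125.0], [634.0, 207.0]]
strip s [[688.0, 23.0], [759.0, -40.0], [457.0, -238.0]]
strip d [[691.0, 26.0], [761.0, -37.0], [566.0, -256.0]]
mug [700. 369.  36.]
pinkd [559. 247.  36.]
```

```bash
cat >> h.py <<'E'
from math import *
def yaw(s=None):
    q=(s or read_state())["ee_rot"]; return degrees(2*atan2(q[1],q[0]))
def plan(*wps, start=None):
    """wps: (x,y,z,yawdeg,mm_per_row) ; prints rows in tool axes"""
    s=read_state(); p=np.array(s["position"]) if start is None else np.array(start[:3]); w=yaw(s) if start is None else start[3]
    for (x,y,z,t,v) in wps:
        d=np.array([x,y,z])-p; dy=t-w
        n=max(1,ceil(np.linalg.norm(d)/v-.05),ceil(abs(dy)/9.5-.05)); rows=[]; a=w
        for i in range(n):
            c,sn=cos(radians(a)),sin(radians(a)); u=d/n
            rows.append([round((u[0]*c+u[1]*sn)/1e3,4),round((u[0]*sn-u[1]*c)/1e3,4),round(-u[2]/1e3,4),round(-radians(dy/n),3)])
            a+=dy/n
        if all(r==rows[0] for r in rows): print(n,"x",rows[0])
        else: print(n,str(sum(rows,[])).replace(" ",""))
        p=np.array([x,y,z]);w=t
    j=read_state()["joints"]; print("q6 end approx deg",round(w-degrees(atan2(p[1],p[0]))+90))
E
python3 - <<'E'
from h import *
print(yaw()); plan((475,125,230,yaw(),42),(475,125,150,-81,30))
E
```

```text
-26.810194949090256
12 x [np.float64(0.0306), np.float64(0.0249), np.float64(0.0), -0.0]
6 x [np.float64(0.0), np.float64(-0.0), np.float64(0.0133), 0.158]
q6 end approx deg -6
```

>>> arm_command --steps '[0.0306, 0.0249, 0, 0, 0.0306, 0.0249, 0, 0, 0.0306, 0.0249, 0, 0, 0.0306, 0.0249, 0, 0, 0.0306, 0.0249, 0, 0, 0.0306, 0.0249, 0, 0, 0.0306, 0.0249, 0, 0, 0.0306, 0.0249, 0, 0, 0.0306, 0.0249, 0, 0, 0.0306, 0.0249, 0, 0, 0.0306, 0.0249, 0, 0, 0.0306, 0.0249, 0, 0, 0, 0, 0.0133, 0.158, 0, 0, 0.0133, 0.158, 0, 0, 0.0133, 0.158, 0, 0, 0.0133, 0.158, 0, 0, 0.0133, 0.158, 0, 0, 0.0133, 0.158, 0, 0, 0, 0]'

```text
clock: 2.52
position: [474.0, 125.1, 150.5]
ee_rot: [0.76, -0.65, -0.001, 0.001]
contact_force: [-0.3, -0.2, 0.9]
gripper_width: 85.3
grasp_force: 0.0
```

```bash
python3 - <<'E'
from h import *
s=read_state();print(s["clock"],s["position"],yaw(s)); c=cal("wrist"); im=get_image("wrist")
cv2.imwrite("pics/w1.png",im[:,:,::-1]); np.savez("w1.npz",K=c[0],k=c[1],T=c[2])
E
```

```text
2.525 [474.01143874 125.11213868 150.47962276] -81.02677250751762
```

View pics/w1.png

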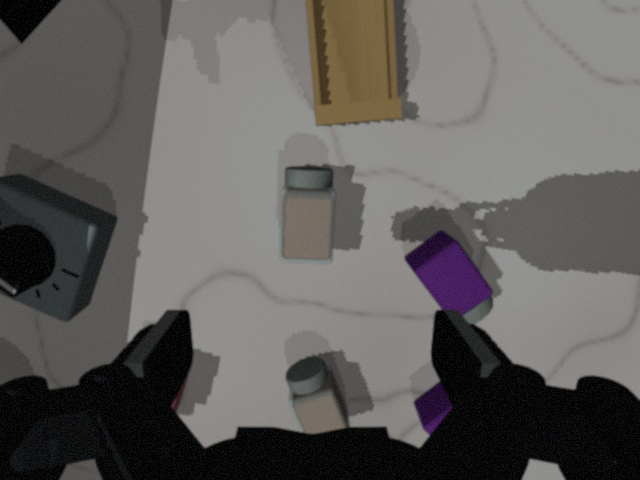

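The wrist view shows jar A centred: body corners near (283,195), (332,194), (331,260), (281,260), lid at (309,178). Jar B's lid is at (306,373), the tray end block at (360,110), and the pod at the left.

```bash
python3 - <<'E'
from h import *
f=np.load("w1.npz");C=(f["K"],float(f["k"]),f["T"]); S=cal("scene")
for q in [(283,195),(332,194),(331,261),(281,260)]: print(np.round(onz(0,q,36,C),1))
# height check: base edge top corner A seen in scene & wrist
for a,b in (((600,333),(331,261)),((553,293),(332,194)),((563,358),(281,260))):
    p,e=tri(ray(0,(205+a[0]/4-.4,195+a[1]/4-.4),S),ray(0,b,C)); print("tri",np.round(p,1),np.round(e,1))
print("lidtip",onz(0,(309,167),33,C)); print("B lid",onz(0,(306,373),34,C))
print("blk",onz(0,(319,124),26,C),onz(0,(402,119),26,C))
E
```

```text
[496.3  99.   36. ]
[465.7  93.6  36. ]
[458.8 137.7  36. ]
[491.7 142.1  36. ]
tri [459.5 137.1  36.5] [0.8 0.8]
tri [465.8  93.4  37.5] [0. 0.]
tri [491.7 142.4  35.3] [0. 0.]
lidtip [482.68537171  79.3599675   33.        ]
B lid [462.06947195 225.81893546  34.        ]
blk [480.52514439  52.29758339  26.        ] [429.1028135   40.82947278  26.        ]
```

```bash
python3 - <<'E'
from h import *
plan((478,116,60,-82,30),(478,116,6,-82,14))
E
```

```text
4 [np.float64(0.0025),np.float64(-0.0005),np.float64(0.0228),0.005,np.float64(0.0025),np.float64(-0.0005),np.float64(0.0228),0.005,np.float64(0.0025),np.float64(-0.0005),np.float64(0.0228),0.005,np.float64(0.0024),np.float64(-0.0005),np.float64(0.0228),0.005]
4 x [np.float64(0.0), np.float64(-0.0), np.float64(0.0135), -0.0]
q6 end approx deg -6
```

>>> arm_command --steps '[0.0025, -0.0005, 0.0228, 0.005, 0.0025, -0.0005, 0.0228, 0.005, 0.0025, -0.0005, 0.0228, 0.005, 0.0025, -0.0005, 0.0228, 0.005, 0, 0, 0.0135, 0, 0, 0, 0.0135, 0, 0, 0, 0.0135, 0, 0, 0, 0.0135, 0, 0, 0, 0, 0]'

```text
clock: 3.7
position: [477.6, 115.6, 5.2]
ee_rot: [0.753, -0.658, -0.0, 0.001]
contact_force: [-0.2, 0.4, 0.3]
gripper_width: 85.1
grasp_force: 0.0
```

>>> arm_command --steps '[0, 0, 0, 0, 0, 0, 0, 0, 0, 0, 0, 0, 0, 0, 0, 0, 0, 0, 0, 0, 0, 0, 0, 0]' --grip 0.02

```text
clock: 4.45
position: [478.8, 116.3, 7.0]
ee_rot: [0.753, -0.658, 0.0, -0.001]
contact_force: [-0.3, 0.6, 6.3]
gripper_width: 35.0
grasp_force: 61.1
```

>>> arm_command --steps '[0, 0, -0.02, 0, 0, 0, -0.03, 0, 0, 0, -0.03, 0, 0, 0, -0.03, 0, 0, 0, -0.03, 0, 0, 0, 0, 0]'

```text
clock: 5.2
position: [479.2, 116.5, 148.0]
ee_rot: [0.753, -0.658, 0.001, -0.002]
contact_force: [0.1, 0.0, -1.8]
gripper_width: 35.0
grasp_force: 60.5
```

```bash
sed -i 's/rows.append(\[\(.*\)\])$/rows.append([float(r) for r in (\1)])/' h.py; python3 - <<'E'
from h import *
s=read_state();print(s["clock"],s["position"],yaw(s),s["gripper_width"])
# pod by wrist view + scene
f=np.load("w1.npz");C=(f["K"],float(f["k"]),f["T"])
crop(cv2.imread("pics/w1.png"),0,160,140,180,3.2,"pics/podw.png")
a=cv2.imread("pics/podw.png"); 
crop(cv2.imread("pics/side0.png"),295,185,56,50,6,"pics/pods.png"); b=cv2.imread("pics/pods.png")
c=np.zeros((max(a.shape[0],b.shape[0]),a.shape[1]+b.shape[1],3),np.uint8); c[:a.shape[0],:a.shape[1]]=a; c[:b.shape[0],a.shape[1]:]=b
cv2.imwrite("pics/pod.png",c); print(c.shape,a.shape)
plan((640,60,160,-82,42),(640,60,160,77,42))
E
```

```text
5.2 [479.16501953 116.52700836 148.00593917] -82.26487853486157 35.02256365749023
(576, 784, 3) (576, 448, 3)
5 [0.0155,-0.0304,-0.0024,-0.001,0.0156,-0.0303,-0.0024,-0.001,0.0156,-0.0303,-0.0024,-0.001,0.0156,-0.0303,-0.0024,-0.001,0.0156,-0.0303,-0.0024,-0.001]
17 x [0.0, -0.0, -0.0, -0.163]
q6 end approx deg 162
```

View pics/pod.png

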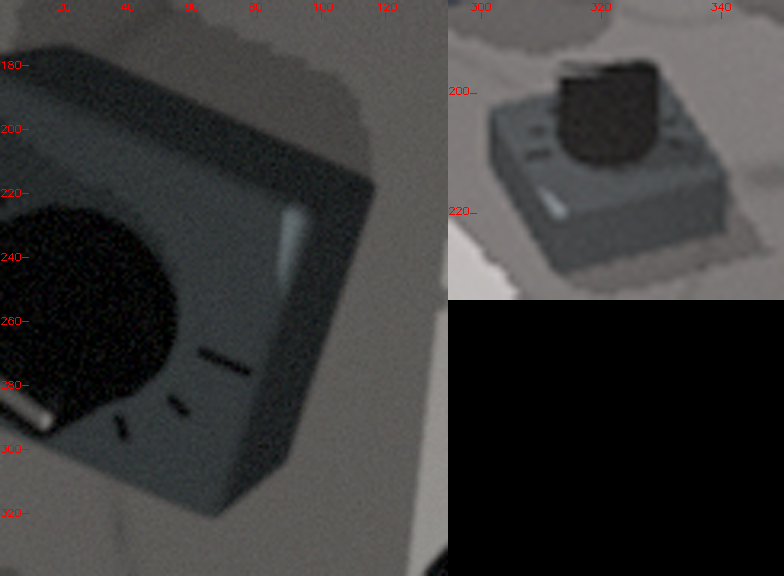

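The crop shows pod top corners at wrist (95,225) and (66,321), with base corners at (116,218) and (89,303). The dial marks are visible, with the long one at (70,273). The jar is held at 35 mm opening.

```bash
python3 - <<'E'
from h import *
f=np.load("w1.npz");C=(f["K"],float(f["k"]),f["T"]);D=cal("side");S=cal("scene")
for q,z in (((95.5,226),34),((66,321),34),((0,187),34),((116.5,217.5),0),((89.5,303),0),((22,175),0)): print(q,np.round(onz(0,q,z,C),1))
p,e=tri(ray(0,(95.5,226),C),ray(0,(313.5,220.5),D)); print("c2",p,e)
for q in ((313.5,220.5),(340.5,211),(301.5,203.5)): print("side34",np.round(onz(0,q,34,D),1))
for q in ((313.5,230),(340,223)): print("side0",np.round(onz(0,q,0,D),1))
E
```

```text
(95.5, 226) [616.9 138.6  34. ]
(66, 321) [638.2 212.4  34. ]
(0, 187) [682.9 121.9  34. ]
(116.5, 217.5) [618.3 140.1   0. ]
(89.5, 303) [638.6 213.3   0. ]
(22, 175) [691.1 118.7   0. ]
c2 [618.78192845 138.91228773  32.35161503] [0.9512307118381861, 0.95123071183804]
side34 [618.7 137.4  34. ]
side34 [695.2 124.9  34. ]
side34 [635.6 208.6  34. ]
side0 [620.7 139.7   0. ]
side0 [690.8 119.7   0. ]
```

>>> arm_command --steps '[0.0155, -0.0304, -0.0024, 0, 0.0155, -0.0304, -0.0024, 0, 0.0155, -0.0304, -0.0024, 0, 0.0155, -0.0304, -0.0024, 0, 0.0155, -0.0304, -0.0024, 0, 0, 0, 0, -0.163, 0, 0, 0, -0.163, 0, 0, 0, -0.163, 0, 0, 0, -0.163, 0, 0, 0, -0.163, 0, 0, 0, -0.163, 0, 0, 0, -0.163, 0, 0, 0, -0.163]'

```text
clock: 6.82
position: [638.1, 59.4, 155.6]
ee_rot: [0.998, -0.063, -0.002, 0.0]
contact_force: [-0.2, 0.3, -1.3]
gripper_width: 35.1
grasp_force: 60.6
```

>>> arm_command --steps '[0, 0, 0, -0.163, 0, 0, 0, -0.163, 0, 0, 0, -0.163, 0, 0, 0, -0.163, 0, 0, 0, -0.163, 0, 0, 0, -0.163, 0, 0, 0, -0.163, 0, 0, 0, -0.163, 0, 0, 0, -0.163, 0, 0, 0, 0]'

```text
clock: 8.07
position: [638.3, 59.5, 156.1]
ee_rot: [0.786, 0.618, -0.002, -0.001]
contact_force: [0.3, 0.4, -0.9]
gripper_width: 35.4
grasp_force: 60.6
```

```bash
python3 - <<'E'
from h import *
s=read_state();print(s["clock"],s["position"],yaw(s),s["gripper_width"],np.round(s["joints"],2)); c=cal("wrist"); im=get_image("wrist")
cv2.imwrite("pics/w2.png",im[:,:,::-1]); np.savez("w2.npz",K=c[0],k=c[1],T=c[2])
E
```

```text
8.075 [638.25719222  59.45707478 156.06241255] 76.37200619457526 35.367507839185116 [ 0.34  0.47 -0.05 -0.   -1.05  2.56]
```

View pics/w2.png

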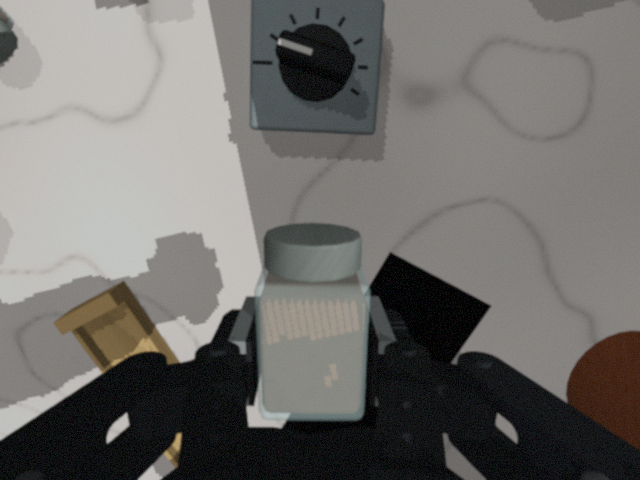

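The wrist view shows jar A held lid-first toward the pod. The pod's near wall is at image y≈130, and the dial's pointer at (295,45) sits next to the long mark at (262,62). I'll rest the lid end over the pod edge and release, so that the jar tips base-down.

```bash
python3 - <<'E'
from h import *
plan((649,107,110,75,25),(649,107,44,75,16))
E
```

```text
3 [0.0162,-0.0003,0.0155,0.008,0.0162,-0.0005,0.0155,0.008,0.0162,-0.0006,0.0155,0.008]
5 x [0.0, 0.0, 0.0132, -0.0]
q6 end approx deg 156
```

>>> arm_command --steps '[0.0162, -0.0004, 0.0155, 0.008, 0.0162, -0.0005, 0.0155, 0.008, 0.0162, -0.0006, 0.0155, 0.008, 0, 0, 0.0132, 0, 0, 0, 0.0132, 0, 0, 0, 0.0132, 0, 0, 0, 0.0132, 0, 0, 0, 0.0132, 0, 0, 0, 0, 0, 0, 0, 0, 0]'

```text
clock: 9.38
position: [650.0, 107.2, 46.2]
ee_rot: [0.793, 0.61, 0.0, 0.0]
contact_force: [1.4, 0.3, -1.1]
gripper_width: 34.4
grasp_force: 60.5
```

>>> arm_command --steps '[0, 0, 0, 0, 0, 0, 0, 0, 0, 0, 0, 0, 0, 0, 0, 0, 0, 0, 0, 0, 0, 0, 0, 0]' --grip 0.08

```text
clock: 10.12
position: [649.6, 107.2, 45.8]
ee_rot: [0.793, 0.61, 0.0, -0.0]
contact_force: [-0.0, -0.1, -0.4]
gripper_width: 79.7
grasp_force: 0.0
```

```bash
python3 - <<'E'
from h import *
s=read_state();print(s["clock"],s["position"],yaw(s)); im=get_image("side")[:,:,::-1]; crop(np.ascontiguousarray(im),255,165,130,110,4,"pics/a.png"); a=cv2.imread("pics/a.png")
c=cal("wrist"); b=get_image("wrist")[:,:,::-1]; cv2.imwrite("pics/w3.png",b); np.savez("w3.npz",K=c[0],k=c[1],T=c[2])
b=cv2.resize(b[150:480,170:470],None,fx=.9,fy=.9); o=np.zeros((440,800,3),np.uint8); o[:440,:520]=a; o[:b.shape[0],520:520+b.shape[1]]=b; cv2.imwrite("pics/r1.png",o)
E
```

```text
10.125 [649.57581233 107.18875533  45.8058583 ] 75.12688785847011
```

View pics/r1.png

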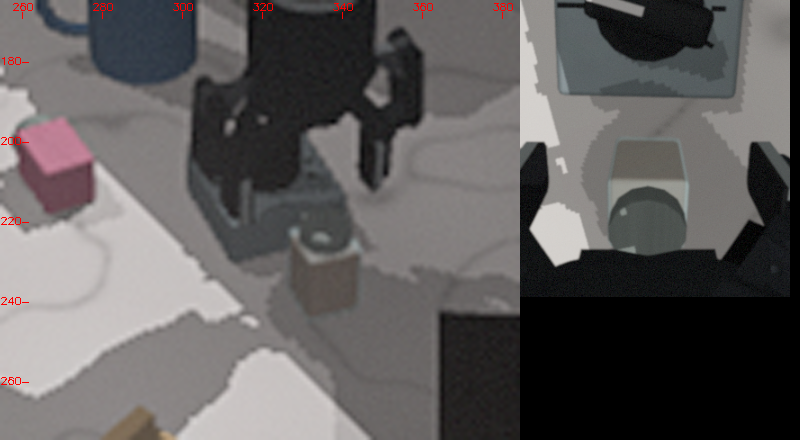

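Jar A now stands upright, lid up, in front of the pod: side view lid at about (336,224), wrist view lid at about (312,398). Next I'll locate its lid and the tray lane.

```bash
python3 - <<'E'
from h import *
f=np.load("w3.npz");C=(f["K"],float(f["k"]),f["T"]);D=cal("side")
print(onz(0,(313,398),62,C)); p,e=tri(ray(0,(313,398),C),ray(0,(336.3,221.5),D)); print(p,e)
# body far face corners in wrist (top z50)
b=cv2.imread("pics/w3.png"); w=lambda X,Y:((X-520)/.9+170,Y/.9+150)
for q in ((613,179),(687,179)): print("body edge z50",np.round(onz(0,w(*q),50,C),1))
for q in ((620,140),(680,140)): print("base z0",np.round(onz(0,w(*q),0,C),1))
# tray in world
pin=np.array([523.5,-232]);e=np.array([(480.5+429.1)/2,(52.3+40.8)/2]); u=e-pin; print("tray",np.linalg.norm(u),degrees(atan2(u[1],u[0])))
u/=np.linalg.norm(u); print("stood x",u@(np.array([496,-125])-pin),"lat",np.cross(u,np.array([496,-125])-pin))
E
```

```text
[643.80544694  84.1896874   62.        ]
[643.09263565  80.19451174  56.70028102] [0.3434675256586284, 0.3434675256585384]
body edge z50 [632.6 100.9  50. ]
body edge z50 [663.   92.8  50. ]
base z0 [630.7  97.    0. ]
base z0 [663.1  88.4   0. ]
tray 286.8968325025566 103.8546064289549
stood x 110.4721154414194 lat 1.0778264691968893<stdin>:10: DeprecationWarning: Arrays of 2-dimensional vectors are deprecated. Use arrays of 3-dimensional vectors instead. (deprecated in NumPy 2.0)
```

```bash
python3 - <<'E'
from h import *
plan((643,80,50,75,20),(643,80,22,75,14))
u=np.array([cos(radians(103.85)),sin(radians(103.85))]); t=np.array([523.5,-232])+170*u; print(t)
plan((643,80,100,75,30),(t[0],t[1],100,75,42),(t[0],t[1],100,-76,30),start=(643,80,22,75))
E
```

```text
2 x [-0.014, 0.0003, -0.0021, 0.001]
2 x [0.0, 0.0, 0.014, -0.0]
q6 end approx deg 158
[482.805257   -66.94262242]
3 x [0.0, 0.0, -0.026, -0.0]
6 x [-0.0306, -0.0195, -0.0, -0.0]
16 x [0.0, 0.0, -0.0, 0.165]
q6 end approx deg 22
```

>>> arm_command --steps '[-0.014, 0.0003, -0.002, 0.001, -0.014, 0.0003, -0.002, 0.001, 0, 0, 0.014, 0, 0, 0, 0.014, 0, 0, 0, 0, 0]'

```text
clock: 10.85
position: [641.6, 79.6, 19.4]
ee_rot: [0.793, 0.609, -0.002, -0.001]
contact_force: [-0.2, 0.3, 1.3]
gripper_width: 80.1
grasp_force: 0.0
```

>>> arm_command --steps '[0, 0, 0, 0, 0, 0, 0, 0, 0, 0, 0, 0, 0, 0, 0, 0, 0, 0, 0, 0, 0, 0, 0, 0]' --grip 0.02

```text
clock: 11.6
position: [643.4, 80.3, 22.4]
ee_rot: [0.793, 0.609, 0.001, 0.0]
contact_force: [-1.2, 2.7, 4.5]
gripper_width: 35.1
grasp_force: 60.8
```

>>> arm_command --steps '[0, 0, -0.026, 0, 0, 0, -0.026, 0, 0, 0, -0.026, 0, -0.0306, -0.0195, 0, 0, -0.0306, -0.0195, 0, 0, -0.0306, -0.0195, 0, 0, -0.0306, -0.0195, 0, 0, -0.0306, -0.0195, 0, 0, -0.0306, -0.0195, 0, 0, 0, 0, 0, 0.165, 0, 0, 0, 0.165, 0, 0, 0, 0.165, 0, 0, 0, 0.165, 0, 0, 0, 0.165, 0, 0, 0, 0.165, 0, 0, 0, 0.165, 0, 0, 0, 0.165]'

```text
clock: 13.72
position: [481.5, -67.3, 99.1]
ee_rot: [1.0, -0.008, -0.001, 0.0]
contact_force: [0.3, 0.1, -2.2]
gripper_width: 35.1
grasp_force: 60.2
```

>>> arm_command --steps '[0, 0, 0, 0.165, 0, 0, 0, 0.165, 0, 0, 0, 0.165, 0, 0, 0, 0.165, 0, 0, 0, 0.165, 0, 0, 0, 0.165, 0, 0, 0, 0.165, 0, 0, 0, 0.165, 0, 0, 0, 0]'

```text
clock: 14.85
position: [481.7, -67.3, 99.3]
ee_rot: [0.787, -0.617, -0.001, 0.001]
contact_force: [-0.5, 1.0, -1.6]
gripper_width: 34.9
grasp_force: 60.3
```

```bash
python3 - <<'E'
from h import *
s=read_state();print(s["clock"],s["position"],yaw(s),s["gripper_width"],np.round(s["joints"],2)); c=cal("wrist"); im=get_image("wrist")
cv2.imwrite("pics/w4.png",im[:,:,::-1]); np.savez("w4.npz",K=c[0],k=c[1],T=c[2])
E
```

```text
14.85 [481.73001431 -67.33019664  99.27887333] -76.16488332155663 34.94955847384866 [ 0.2   0.3  -0.5  -0.   -0.77  0.05]
```

View pics/w4.png

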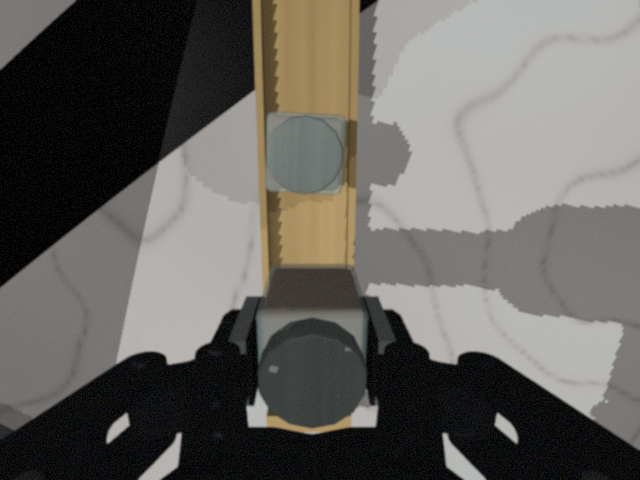

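The wrist view shows jar A held upright and centred over the lane (x≈311, rails at 263 and 357), with the standing jar at (305,152). I'll lower it and release.

>>> arm_command --steps '[0, 0, 0.02, 0, 0, 0, 0.02, 0, 0, 0, 0.015, 0, 0, 0, 0.01, 0, 0, 0, 0.006, 0, 0, 0, 0, 0, 0, 0, 0, 0]'

```text
clock: 15.78
position: [482.7, -67.1, 29.1]
ee_rot: [0.787, -0.617, 0.0, -0.0]
contact_force: [-0.0, 0.6, -1.1]
gripper_width: 35.2
grasp_force: 60.5
```

>>> arm_command --steps '[0, 0, 0, 0, 0, 0, 0, 0, 0, 0, 0, 0, 0, 0, 0, 0, 0, 0, 0, 0]' --grip 0.06

```text
clock: 16.4
position: [482.5, -67.1, 28.8]
ee_rot: [0.787, -0.617, 0.0, 0.0]
contact_force: [-0.4, 0.4, 0.7]
gripper_width: 60.0
grasp_force: 0.0
```

```bash
python3 - <<'E'
from h import *
s=read_state();print(s["clock"],s["position"],yaw(s),s["contact_force"])
# jar B look: lid->centre estimate; go above
x,y,z=s["position"]
plan((x,y,130,-76,30),(446,262,150,-60,42))
E
```

```text
16.4 [482.46677791 -67.14520918  28.81802094] -76.24793004510725 [-0.36653921  0.35258445  0.72287293]
4 x [0.0, -0.0, -0.0253, -0.001]
8 [-0.041,-0.0055,-0.0025,-0.035,-0.0408,-0.007,-0.0025,-0.035,-0.0405,-0.0084,-0.0025,-0.035,-0.0402,-0.0098,-0.0025,-0.035,-0.0399,-0.0112,-0.0025,-0.035,-0.0394,-0.0126,-0.0025,-0.035,-0.039,-0.0139,-0.0025,-0.035,-0.0385,-0.0153,-0.0025,-0.035]
q6 end approx deg 0
```

>>> arm_command --steps '[0, 0, -0.0253, 0, 0, 0, -0.0253, 0, 0, 0, -0.0253, 0, 0, 0, -0.0253, 0, -0.041, -0.0055, -0.0025, -0.035, -0.0408, -0.007, -0.0025, -0.035, -0.0405, -0.0084, -0.0025, -0.035, -0.0402, -0.0098, -0.0025, -0.035, -0.0399, -0.0112, -0.0025, -0.035, -0.0394, -0.0126, -0.0025, -0.035, -0.039, -0.0139, -0.0025, -0.035, -0.0385, -0.0153, -0.0025, -0.035, 0, 0, 0, 0]' --grip 0.085

```text
clock: 18.02
position: [447.3, 264.6, 150.1]
ee_rot: [0.866, -0.5, 0.0, -0.0]
contact_force: [0.2, 0.6, 0.4]
gripper_width: 85.1
grasp_force: 0.0
```

```bash
python3 - <<'E'
from h import *
s=read_state();print(s["clock"],s["position"],yaw(s)); c=cal("wrist"); im=get_image("wrist")
cv2.imwrite("pics/w5.png",im[:,:,::-1]); np.savez("w5.npz",K=c[0],k=c[1],T=c[2])
sc=np.ascontiguousarray(get_image("side")[:,:,::-1]); cv2.imwrite("pics/side5.png",sc)
o=np.zeros((330,800,3),np.uint8); o[:330,:440]=cv2.resize(im[:,:,::-1],(440,330)); o[:288,440:800]=cv2.resize(sc[190:350,210:410],(360,288)); cv2.imwrite("pics/r2.png",o)
E
```

```text
18.025 [447.28550818 264.55687738 150.08906923] -60.00577715709036
```

View pics/r2.png

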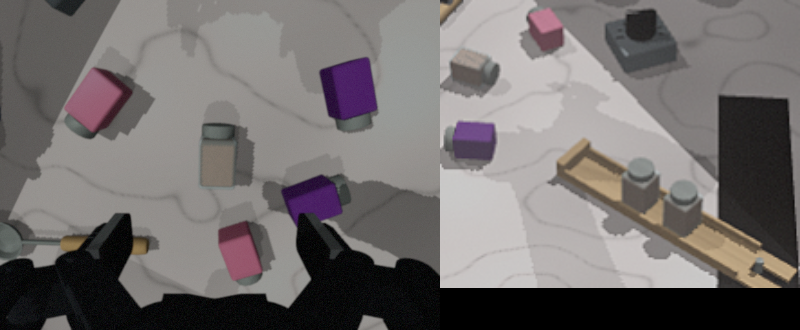

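The left view shows jar B at crop (218,160), lid up in the image at (219,130). The right view shows two jars standing in the lane.

```bash
python3 - <<'E'
from h import *
f=np.load("w5.npz");C=(f["K"],float(f["k"]),f["T"]);k=640/440
im=cv2.imread("pics/w5.png"); hsv=cv2.cvtColor(im,cv2.COLOR_BGR2HSV)
sub=hsv[180:280,270:370]; print(sub[60,45], sub[60,5])
lab=cv2.cvtColor(im,cv2.COLOR_BGR2LAB).astype(int); ref=lab[235:245,310:320].mean((0,1)); 
m=(np.abs(lab-ref).sum(2)<22).astype(np.uint8); m[:,:280]=0;m[:,360:]=0;m[:180]=0;m[290:]=0
m=cv2.morphologyEx(m,cv2.MORPH_OPEN,np.ones((5,5),np.uint8)); c=max(cv2.findContours(m,0,2)[0],key=cv2.contourArea); r=cv2.minAreaRect(c); b=cv2.boxPoints(r); print(r)
for q in b: print(np.round(q),np.round(onz(0,q,36,C),1))
q=[np.array(v)*k for v in [(202,139),(236,139),(234,186),(201,185)]]
P=[onz(0,v,36,C) for v in q]; print(np.round(P,1)); t=onz(0,np.array((219,124.5))*k,33,C); print("lidtip",t)
bm=(P[2]+P[3])/2; a=t-bm; a=a[:2]; print("len",np.linalg.norm(a),degrees(atan2(a[1],a[0]))); a/=np.linalg.norm(a); ctr=t[:2]-37*a; print("centre",ctr)
w=degrees(atan2(a[1],a[0])); plan((ctr[0],ctr[1],60,w,30),(ctr[0],ctr[1],6,w,14))
S=cal("scene"); print("tri base corner",tri(ray(0,q[2],C),ray(0,(205+768/4-.4,195+488/4-.4),S)), tri(ray(0,q[2],C),ray(0,(205+790/4-.4,195+462/4-.4),S)))
E
```

```text
[ 16  34 126] [ 20  10 147]
((314.6139831542969, 240.69357299804688), (49.24659729003906, 62.06656265258789), 1.9749339818954468)
[289. 271.] [450.1 291.1  36. ]
[291. 209.] [469.3 253.8  36. ]
[340. 211.] [441.5 239.   36. ]
[338. 273.] [421.  275.7  36. ]
[[469.9 249.2  36. ]
 [442.6 233.4  36. ]
 [420.4 273.8  36. ]
 [448.7 288.9  36. ]]
lidtip [462.75471948 229.98931397  33.        ]
len 58.56213017078607 -61.219834315884285
centre [444.94105873 262.41882971]
3 [-0.0005,0.0005,0.0299,0.006,-0.0004,0.0005,0.0299,0.006,-0.0004,0.0005,0.0299,0.006]
4 x [0.0, -0.0, 0.0135, -0.0]
q6 end approx deg -2
tri base corner (array([422.92157152, 275.87712278,  10.54549917]), [9.227102469407484, 9.227102469407463]) (array([419.29703319, 275.48880669,  27.64521735]), [0.93113269939028, 0.9311326993903083])
```

>>> arm_command --steps '[0, 0.002, 0.03, 0.035, 0, 0, 0.03, 0, 0, 0, 0.03, 0, 0, 0, 0.0135, 0, 0, 0, 0.0135, 0, 0, 0, 0.0135, 0, 0, 0, 0.0135, 0, 0, 0, 0, 0]' --grip 0.06

```text
clock: 19.12
position: [445.1, 260.6, 5.0]
ee_rot: [0.856, -0.517, -0.0, 0.001]
contact_force: [-0.2, -0.7, -0.4]
gripper_width: 60.3
grasp_force: 0.0
```

>>> arm_command --steps '[0, 0, 0, 0, 0, 0, 0, 0, 0, 0, 0, 0, 0, 0, 0, 0, 0, 0, 0, 0]' --grip 0.02

```text
clock: 19.75
position: [446.0, 261.7, 6.7]
ee_rot: [0.856, -0.516, 0.0, -0.001]
contact_force: [-0.5, 0.5, 5.6]
gripper_width: 35.3
grasp_force: 60.9
```

>>> arm_command --steps '[0, 0, -0.02, 0, 0, 0, -0.03, 0, 0, 0, -0.03, 0, 0, 0, -0.03, 0, 0, 0, -0.03, 0, 0, 0, 0, 0]'

```text
clock: 20.5
position: [446.2, 261.8, 147.5]
ee_rot: [0.856, -0.517, 0.0, -0.002]
contact_force: [-0.4, 0.6, -1.5]
gripper_width: 35.1
grasp_force: 60.3
```

```bash
python3 - <<'E'
from h import *
s=read_state();print(s["clock"],s["position"],yaw(s),s["gripper_width"])
w=yaw(s); plan((590,40,150,w,42),(590,40,150,75,42),(647.5,102,110,75,25),(649,107.5,44,75,16))
E
```

```text
20.5 [446.23410995 261.76593505 147.54584225] -62.219139819842106 35.05525116776922
7 x [0.0376, -0.0034, -0.0004, -0.0]
15 x [0.0, -0.0, -0.0, -0.16]
4 x [0.0187, 0.0099, 0.01, -0.0]
5 x [0.0011, 0.0, 0.0132, -0.0]
q6 end approx deg 156
```

>>> arm_command --steps '[0.0376, -0.0034, 0, 0, 0.0376, -0.0034, 0, 0, 0.0376, -0.0034, 0, 0, 0.0376, -0.0034, 0, 0, 0.0376, -0.0034, 0, 0, 0.0376, -0.0034, 0, 0, 0.0376, -0.0034, 0, 0, 0, 0, 0, -0.16, 0, 0, 0, -0.16, 0, 0, 0, -0.16, 0, 0, 0, -0.16, 0, 0, 0, -0.16, 0, 0, 0, -0.16, 0, 0, 0, -0.16, 0, 0, 0, -0.16, 0, 0, 0, -0.16, 0, 0, 0, -0.16]'

```text
clock: 22.62
position: [587.9, 39.1, 143.4]
ee_rot: [0.967, 0.256, -0.002, -0.0]
contact_force: [-0.0, 0.4, -1.6]
gripper_width: 35.4
grasp_force: 60.1
```

>>> arm_command --steps '[0, 0, 0, -0.16, 0, 0, 0, -0.16, 0, 0, 0, -0.16, 0, 0, 0, -0.16, 0, 0, 0, -0.16, 0, 0, 0, 0]'

```text
clock: 23.38
position: [588.1, 39.1, 143.9]
ee_rot: [0.792, 0.61, -0.002, -0.001]
contact_force: [0.6, 0.2, -1.1]
gripper_width: 35.1
grasp_force: 60.1
```

```bash
python3 - <<'E'
from h import *
s=read_state();print(s["clock"],s["position"],yaw(s),s["gripper_width"])
plan((646.5,94,110,75,25),(650.4,108.7,44,75,14))
E
```

```text
23.375 [588.14780961  39.11161244 143.85261013] 75.162711022216 35.08779426365661
4 x [0.017, 0.0106, 0.0085, 0.001]
5 x [0.003, -0.0, 0.0132, -0.0]
q6 end approx deg 156
```

>>> arm_command --steps '[0.017, 0.0106, 0.0085, 0, 0.017, 0.0106, 0.0085, 0, 0.017, 0.0106, 0.0085, 0, 0.017, 0.0106, 0.0085, 0, 0.003, 0, 0.0132, 0, 0.003, 0, 0.0132, 0, 0.003, 0, 0.0132, 0, 0.003, 0, 0.0132, 0, 0.003, 0, 0.0132, 0, 0, 0, 0, 0, 0, 0, 0, 0]'

```text
clock: 24.75
position: [651.8, 108.9, 46.4]
ee_rot: [0.792, 0.611, 0.0, 0.0]
contact_force: [0.7, -0.2, -1.9]
gripper_width: 35.3
grasp_force: 60.2
```

>>> arm_command --steps '[0, 0, 0, 0, 0, 0, 0, 0, 0, 0, 0, 0, 0, 0, 0, 0, 0, 0, 0, 0, 0, 0, 0, 0]' --grip 0.08

```text
clock: 25.5
position: [651.4, 108.9, 46.0]
ee_rot: [0.792, 0.611, -0.0, -0.0]
contact_force: [0.1, -0.3, -1.1]
gripper_width: 79.9
grasp_force: 0.0
```

```bash
python3 - <<'E'
from h import *
s=read_state();print(s["clock"],s["position"],yaw(s)); im=np.ascontiguousarray(get_image("side")[:,:,::-1]); cv2.imwrite("pics/side6.png",im); crop(im,255,165,130,110,4,"pics/a.png"); a=cv2.imread("pics/a.png")
c=cal("wrist"); b=get_image("wrist")[:,:,::-1]; cv2.imwrite("pics/w6.png",b); np.savez("w6.npz",K=c[0],k=c[1],T=c[2])
b=cv2.resize(b[150:480,170:470],None,fx=.9,fy=.9); o=np.zeros((440,800,3),np.uint8); o[:440,:520]=a; o[:b.shape[0],520:520+b.shape[1]]=b; cv2.imwrite("pics/r3.png",o)
E
```

```text
25.5 [651.43592873 108.91043748  45.98615262] 75.29890093730948
```

View pics/r3.png

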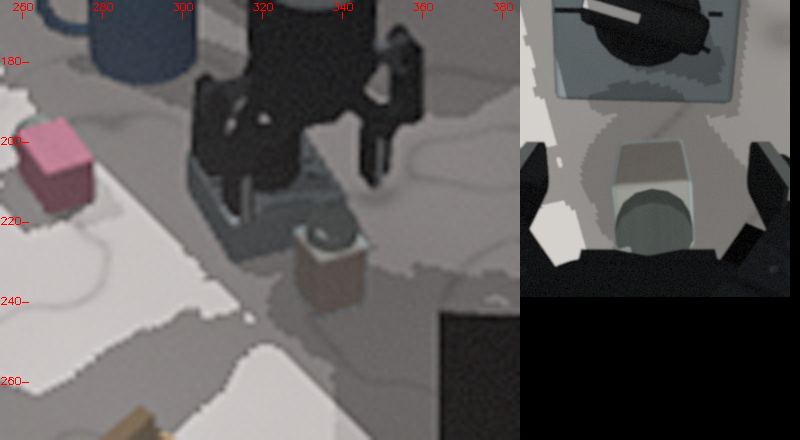

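Jar B also stands upright in front of the pod: wrist view lid at about crop (653,225), body edge (613,184)–(691,182). I'll compute its centre.

```bash
python3 - <<'E'
from h import *
f=np.load("w6.npz");C=(f["K"],float(f["k"]),f["T"])
w=lambda X,Y:((X-520)/.9+170,Y/.9+150)
E=[onz(0,w(*q),50,C)[:2] for q in ((613,184),(691,182))]; B=[onz(0,w(*q),0,C)[:2] for q in ((622,143),(687,140))]
print(np.round(E,1),np.round(B,1)); d=E[1]-E[0]; th=degrees(atan2(d[1],d[0])); print("edge ang",th); d2=B[1]-B[0]; print(degrees(atan2(d2[1],d2[0])))
m=(E[0]+E[1]+B[0]+B[1])/4; c=m-18*np.array([cos(radians(75)),sin(radians(75))]); print("ctr",c, "lid",onz(0,w(653,226),62,C))
c=c+[0,1.5]
plan((c[0],c[1],50,75,20),(c[0],c[1],22,75,14))
u=np.array([cos(radians(103.85)),sin(radians(103.85))]); t=np.array([523.5,-232])+230*u; print(t)
plan((c[0],c[1],100,75,30),(t[0],t[1],100,75,42),(t[0],t[1],100,-76,30),start=(c[0],c[1],22,75))
E
```

```text
[[633.7 100.2]
 [666.2  92.7]] [[633.2  96.6]
 [668.9  89.1]]
edge ang -13.032608732560375
-11.826866983485406
ctr [645.84465134  77.24224314] lid [647.08038181  84.03579643  62.        ]
2 [-0.0153,0.0011,-0.002,0.003,-0.0153,0.0012,-0.002,0.003]
2 x [0.0, 0.0, 0.014, -0.0]
q6 end approx deg 158
[468.44240653  -8.6870774 ]
3 x [0.0, 0.0, -0.026, -0.0]
5 x [-0.0261, -0.0297, -0.0, -0.0]
16 x [0.0, 0.0, -0.0, 0.165]
q6 end approx deg 15
```

>>> arm_command --steps '[-0.0153, 0.0011, -0.002, -0.01, -0.0153, 0.0011, -0.002, -0.01, 0, 0, 0.014, 0, 0, 0, 0.014, 0, 0, 0, 0, 0]'

```text
clock: 26.22
position: [644.6, 78.4, 19.6]
ee_rot: [0.786, 0.619, -0.002, -0.001]
contact_force: [0.1, 0.1, -0.3]
gripper_width: 79.7
grasp_force: 0.0
```

>>> arm_command --steps '[0, 0, 0, 0, 0, 0, 0, 0, 0, 0, 0, 0, 0, 0, 0, 0, 0, 0, 0, 0, 0, 0, 0, 0]' --grip 0.02

```text
clock: 26.98
position: [646.6, 79.1, 22.7]
ee_rot: [0.786, 0.619, 0.001, 0.0]
contact_force: [-0.4, 2.9, 4.0]
gripper_width: 35.3
grasp_force: 59.3
```

>>> arm_command --steps '[0, 0, -0.026, 0, 0, 0, -0.026, 0, 0, 0, -0.026, 0, -0.0261, -0.0297, 0, 0, -0.0261, -0.0297, 0, 0, -0.0261, -0.0297, 0, 0, -0.0261, -0.0297, 0, 0, -0.0261, -0.0297, 0, 0, 0, 0, 0, 0.165, 0, 0, 0, 0.165, 0, 0, 0, 0.165, 0, 0, 0, 0.165, 0, 0, 0, 0.165, 0, 0, 0, 0.165, 0, 0, 0, 0.165, 0, 0, 0, 0.165]'

```text
clock: 28.98
position: [469.9, -13.7, 99.1]
ee_rot: [1.0, 0.004, -0.001, 0.0]
contact_force: [-0.6, 0.1, -1.6]
gripper_width: 35.5
grasp_force: 59.4
```

>>> arm_command --steps '[0, 0, 0, 0.165, 0, 0, 0, 0.165, 0, 0, 0, 0.165, 0, 0, 0, 0.165, 0, 0, 0, 0.165, 0, 0, 0, 0.165, 0, 0, 0, 0.165, 0, 0, 0, 0.165, 0, 0, 0, 0]'

```text
clock: 30.1
position: [470.1, -13.7, 99.3]
ee_rot: [0.795, -0.607, -0.001, 0.001]
contact_force: [-0.3, 0.3, -2.2]
gripper_width: 35.3
grasp_force: 59.4
```

```bash
python3 - <<'E'
from h import *
s=read_state();p=s["position"];print(s["clock"],p,yaw(s),s["gripper_width"])
c=cal("wrist"); im=get_image("wrist")[:,:,::-1]; cv2.imwrite("pics/w7.png",im); np.savez("w7.npz",K=c[0],k=c[1],T=c[2])
# wood mask: tray outer edges at rows ahead (rail tops z16)
hsv=cv2.cvtColor(np.ascontiguousarray(im),cv2.COLOR_BGR2HSV); m=(hsv[...,1]>90)&(hsv[...,0]<30)&(hsv[...,0]>8)
ps=[]
for y in (20,60,240,255):
    x=np.where(m[y,180:430])[0]+180
    a,b=onz(0,(x.min(),y),16,c)[:2],onz(0,(x.max(),y),16,c)[:2]; ps.append((a+b)/2); print(y,x.min(),x.max(),np.linalg.norm(a-b))
ps=np.array(ps); d=ps[0]-ps[-1]; d/=np.linalg.norm(d); print("tray ang",degrees(atan2(-d[1],-d[0])),ps.round(1).tolist())
n=np.array([-d[1],d[0]]); print("lateral TCP vs tray mid",n@(p[:2]-ps.mean(0)))
E
```

```text
30.1 [470.08093872 -13.67675879  99.28890406] -74.7442355867221 35.34335208567194
20 263 367 52.88248769950605
60 264 365 52.31509588700045
240 265 356 52.337965970724554
255 265 355 52.30473114978187
tray ang 104.02418169099268 [[501.0, -133.4], [496.1, -114.7], [472.8, -21.0], [470.7, -12.2]]
lateral TCP vs tray mid -0.87391142297556
```

>>> arm_command --steps '[0, 0, 0.02, 0.022, 0, 0, 0.02, 0, 0, 0, 0.015, 0, 0, 0, 0.01, 0, 0, 0, 0.006, 0, 0, 0, 0, 0, 0, 0, 0, 0]'

```text
clock: 31.02
position: [471.3, -13.2, 29.3]
ee_rot: [0.788, -0.616, 0.0, -0.0]
contact_force: [0.6, 0.1, -1.9]
gripper_width: 35.4
grasp_force: 59.4
```

>>> arm_command --steps '[0, 0, 0, 0, 0, 0, 0, 0, 0, 0, 0, 0, 0, 0, 0, 0, 0, 0, 0, 0]' --grip 0.06

```text
clock: 31.65
position: [471.0, -13.3, 29.0]
ee_rot: [0.788, -0.616, 0.0, -0.0]
contact_force: [-0.7, -0.2, 0.1]
gripper_width: 59.9
grasp_force: 0.0
```

>>> arm_command --steps '[0, 0, -0.025, 0, 0, 0, -0.025, 0, 0, 0, -0.03, 0, 0, 0, -0.03, 0, 0, 0, 0, 0]' --grip 0.08

```text
clock: 32.28
position: [472.5, -13.0, 141.3]
ee_rot: [0.788, -0.616, 0.002, -0.002]
contact_force: [0.0, -0.1, -0.9]
gripper_width: 80.3
grasp_force: 0.0
```

```bash
python3 - <<'E'
from h import *
s=read_state();p=s["position"];print(s["clock"],p,yaw(s))
im=get_image("scene")[:,:,::-1]; cv2.imwrite("pics/scene8.png",im); im2=get_image("side")[:,:,::-1]; cv2.imwrite("pics/side8.png",im2)
a=cv2.resize(im[195:345,205:405],None,fx=2,fy=2); b=cv2.resize(im2[190:350,210:410],None,fx=2,fy=2)
o=np.zeros((320,800,3),np.uint8); o[:300,:400]=a; o[:320,400:]=b; cv2.imwrite("pics/r4.png",o)
E
```

```text
32.275 [472.52187114 -12.95232731 141.26399767] -76.0574318742346
```

View pics/r4.png

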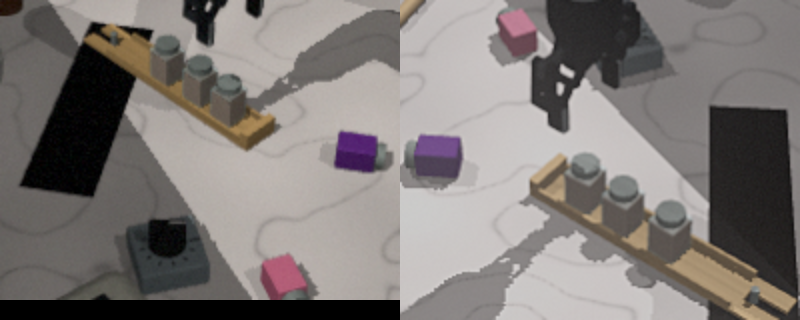

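All three jars stand in the lane in both views, and the gripper is clear. Next I'll check the clearance around the tray end and refine the pin position, then cage the end block.

```bash
python3 - <<'E'
from h import *
S=cal("scene");D=cal("side")
im=cv2.imread("pics/side8.png"); h=cv2.cvtColor(im,cv2.COLOR_BGR2HSV); m=((h[...,0]>125)&(h[...,0]<150)&(h[...,1]>80)).astype(np.uint8)
for c in cv2.findContours(m,0,2)[0]:
    if cv2.contourArea(c)>100:
        x,y,w,hh=cv2.boundingRect(c); print("purple",x,y,w,hh,np.round(onz(0,(x+w,y),36,D)[:2]),np.round(onz(0,(x+w,y+hh),0,D)[:2]))
print("pin z22",onz(0,(205+228/4-.4,195+65/4-.4),22,S),onz(0,(210+710/4-.4,190+577/4-.4),22,D))
# strip edge lines from black mask in first scene/side pictures
for n,f,C in (("scene","pics/scene0.png",S),("side","pics/side0.png",D)):
    g=cv2.imread(f).max(2); m=(g<28 if n=="scene" else g<48).astype(np.uint8)
    k,l,st,ce=cv2.connectedComponentsWithStats(m); 
    seed=(235,265) if n=="scene" else (385,275)
    comp=l==l[seed[1],seed[0]]; ys=np.where(comp.any(1))[0]; L=[];R=[]
    for y in ys[6:-6:2]:
        xs=np.where(comp[y])[0]; L.append(onz(0,(xs.min()-.5,y),0,C)[:2]); R.append(onz(0,(xs.max()+.5,y),0,C)[:2])
    for nm,q in (("L",L),("R",R)):
        q=np.array(q); lo,hi=(len(q)//3,len(q)-8) if n=="scene" else (8,len(q)//2); q=q[lo:hi]
        v=cv2.fitLine(q.astype(np.float32),cv2.DIST_HUBER,0,.01,.01).ravel(); a=degrees(atan2(v[1],v[0]))%180; u=v[:2]; dd=np.array([523.5,-232])-v[2:]; print(n,nm,"ang",round(a,2),"pin offset",u[0]*dd[1]-u[1]*dd[0])
s=read_state(); w=yaw(s); plan((456.7,35.8,100,-76,40),(456.7,35.8,6,-76,16))
E
```

```text
purple 217 258 23 11 [401. 135.] [399. 136.]
purple 183 237 17 14 [365. 254.] [356. 248.]
pin z22 [ 523.10617047 -235.14885486   22.        ] [ 525.02483513 -230.46178017   22.        ]
scene L ang 47.9 pin offset 46.72353110362292
scene R ang 48.48 pin offset -44.65379399053245
side L ang 48.45 pin offset -45.70245523803487
side R ang 48.35 pin offset 47.86217346025069
2 x [-0.0255, 0.0008, 0.0194, -0.001]
6 x [0.0, -0.0, 0.0157, -0.0]
q6 end approx deg 10
```

>>> arm_command --steps '[-0.0255, 0.0008, 0.0194, 0, -0.0255, 0.0008, 0.0194, 0, 0, 0, 0.0157, 0, 0, 0, 0.0157, 0, 0, 0, 0.0157, 0, 0, 0, 0.0157, 0, 0, 0, 0.0157, 0, 0, 0, 0.0157, 0, 0, 0, 0, 0]' --grip 0.075

```text
clock: 33.5
position: [455.4, 35.0, 4.1]
ee_rot: [0.787, -0.616, -0.001, 0.002]
contact_force: [0.1, 0.6, -0.8]
gripper_width: 74.9
grasp_force: 0.0
```

>>> arm_command --steps '[0, 0, 0, 0, 0, 0, 0, 0, 0, 0, 0, 0]' --grip 0.058

```text
clock: 33.88
position: [457.4, 35.9, 6.5]
ee_rot: [0.788, -0.616, 0.0, -0.0]
contact_force: [0.3, 0.3, -0.0]
gripper_width: 57.9
grasp_force: 0.0
```

>>> arm_command --steps '[2e-05, -0.0022, 0, 0.008, 4e-05, -0.0042, 0, 0.0152, 7e-05, -0.0064, 0, 0.0232, 7e-05, -0.0064, 0, 0.0232, 7e-05, -0.0064, 0, 0.0232, 7e-05, -0.0064, 0, 0.0232, 7e-05, -0.0064, 0, 0.0232, 7e-05, -0.0064, 0, 0.0232, 7e-05, -0.0064, 0, 0.0232, 7e-05, -0.0064, 0, 0.0232, 7e-05, -0.0064, 0, 0.0232, 7e-05, -0.0064, 0, 0.0232, 7e-05, -0.0064, 0, 0.0232, 7e-05, -0.0064, 0, 0.0232, 4e-05, -0.0042, 0, 0.0152, 2e-05, -0.0022, 0, 0.008, 0, 0, 0, 0]'

```text
clock: 36.0
position: [546.5, 43.0, 6.1]
ee_rot: [-0.678, 0.735, -0.0, 0.0]
contact_force: [-0.8, 0.2, -0.6]
gripper_width: 58.3
grasp_force: 0.4
```

```bash
python3 - <<'E'
from h import *
s=read_state();p=s["position"];d=p[:2]-[523.5,-232];print(s["clock"],p,"yaw+180",yaw(s)+180,"pol",np.linalg.norm(d),degrees(atan2(d[1],d[0])),s["contact_force"])
c=cal("wrist"); im=get_image("wrist")[:,:,::-1]; cv2.imwrite("pics/w9.png",im)
hsv=cv2.cvtColor(np.ascontiguousarray(im),cv2.COLOR_BGR2HSV); m=(hsv[...,1]>90)&(hsv[...,0]<30)&(hsv[...,0]>8)
ps=[]
for y in range(10,470,30):
    x=np.where(m[y,150:460])[0]+150
    if len(x)<5: continue
    a,b=onz(0,(x.min(),y),16,c)[:2],onz(0,(x.max(),y),16,c)[:2]; w=np.linalg.norm(a-b); 
    print(y,x.min(),x.max(),round(w,1),np.round((a+b)/2,1))
    if 48<w<58: ps.append((a+b)/2)
ps=np.array(ps); v=cv2.fitLine(ps.astype(np.float32),cv2.DIST_HUBER,0,.01,.01).ravel();print("tray ang",degrees(atan2(v[1],v[0]))%180)
E
```

```text
36.0 [546.54845926  43.01228585   6.12724817] yaw+180 445.31861847918964 pol 275.9764280608483 85.20930303491645 [-0.79074915  0.18732357 -0.62512089]
10 228 240 3.6 [561.1 -62. ]
40 229 241 3.6 [561.8 -53.6]
70 231 404 53.0 [537.7 -43. ]
100 232 403 53.2 [538.4 -34.2]
130 233 401 53.1 [539.3 -25.2]
160 235 400 53.1 [539.8 -15.8]
190 237 398 52.7 [540.6  -6.2]
250 240 395 52.8 [542.2  14.2]
280 242 394 52.9 [542.9  25.1]
310 226 394 59.9 [546.6  36.2]
340 178 398 80.5 [555.7  47.6]
430 157 453 118.0 [553.   88.4]
460 174 407 95.5 [560.3 102.7]
tray ang 85.64243756036393
```

>>> arm_command --steps '[2e-05, -0.0022, 0, 0.008, 4e-05, -0.0042, 0, 0.0152, 7e-05, -0.0064, 0, 0.0232, 7e-05, -0.0064, 0, 0.0232, 7e-05, -0.0064, 0, 0.0232, 7e-05, -0.0064, 0, 0.0232, 7e-05, -0.0064, 0, 0.0232, 7e-05, -0.0064, 0, 0.0232, 7e-05, -0.0064, 0, 0.0232, 7e-05, -0.0064, 0, 0.0232, 7e-05, -0.0064, 0, 0.0232, 7e-05, -0.0064, 0, 0.0232, 7e-05, -0.0064, 0, 0.0232, 7e-05, -0.0064, 0, 0.0232, 4e-05, -0.0042, 0, 0.0152, 2e-05, -0.0022, 0, 0.008, 0, 0, 0, 0]'

```text
clock: 38.17
position: [633.2, 21.3, 6.0]
ee_rot: [-0.55, 0.835, -0.0, 0.0]
contact_force: [-1.3, 0.9, 0.5]
gripper_width: 57.7
grasp_force: 0.6
```

>>> arm_command --steps '[2e-05, -0.0022, 0, 0.008, 4e-05, -0.0042, 0, 0.0152, 7e-05, -0.0064, 0, 0.0232, 7e-05, -0.0064, 0, 0.0232, 7e-05, -0.0064, 0, 0.0232, 7e-05, -0.0064, 0, 0.0232, 7e-05, -0.0064, 0, 0.0232, 7e-05, -0.0064, 0, 0.0232, 7e-05, -0.0064, 0, 0.0232, 7e-05, -0.0064, 0, 0.0232, 7e-05, -0.0064, 0, 0.0232, 7e-05, -0.0064, 0, 0.0232, 7e-05, -0.0064, 0, 0.0232, 7e-05, -0.0064, 0, 0.0232, 4e-05, -0.0042, 0, 0.0152, 0, 0, 0, 0, 0, 0, 0, 0]'

```text
clock: 40.3
position: [706.7, -25.5, 6.2]
ee_rot: [-0.411, 0.912, -0.0, 0.0]
contact_force: [-0.1, 0.3, -0.4]
gripper_width: 57.9
grasp_force: 0.0
```

```bash
cat > m.py <<'E'
from h import *
s=read_state();p=s["position"];d=p[:2]-[523.5,-232];print(s["clock"],p,"yaw+180",yaw(s)+180,"pol",np.linalg.norm(d),degrees(atan2(d[1],d[0])),s["contact_force"])
c=cal("wrist"); im=np.ascontiguousarray(get_image("wrist")[:,:,::-1]); cv2.imwrite("pics/w10.png",im); np.savez("w10.npz",K=c[0],k=c[1],T=c[2])
hsv=cv2.cvtColor(im,cv2.COLOR_BGR2HSV); m=(hsv[...,1]>90)&(hsv[...,0]<30)&(hsv[...,0]>8)
k=(hsv[...,2]<30)
ps=[];L=[];R=[]
for y in range(70,300,15):
    x=np.where(m[y,150:460])[0]+150
    a,b=onz(0,(x.min(),y),16,c)[:2],onz(0,(x.max(),y),16,c)[:2]; w=np.linalg.norm(a-b); 
    if 50<w<57: ps.append((a+b)/2)
    # strip: contiguous black outside tray to both sides
    i=x.min()-12
    while i>0 and k[y,i]: i-=1
    j=x.max()+12
    while j<639 and k[y,j]: j+=1
    if 0<i<x.min()-14: L.append(onz(0,(i+.5,y),0,c)[:2])
    if x.max()+14<j<639: R.append(onz(0,(j-.5,y),0,c)[:2])
f=lambda q:cv2.fitLine(np.array(q,np.float32),cv2.DIST_HUBER,0,.01,.01).ravel()
v=f(ps); print("tray ang",degrees(atan2(v[1],v[0]))%180,len(ps))
for nm,q in (("L",L),("R",R)):
    if len(q)>3:
        l=f(q); u=l[:2]; o=[float(u[0]*(t-l[2:])[1]-u[1]*(t-l[2:])[0]) for t in (np.array(ps)[[0,-1]])]; print(nm,len(q),"ang",degrees(atan2(u[1],u[0]))%180,"dist of tray mid far/near image rows",np.round(o,1),np.round(ps[0],1),np.round(ps[-1],1))
E
python3 m.py
```

```text
40.3 [706.68138835 -25.53065913   6.18211382] yaw+180 408.55361334420047 pol 276.01632154171944 48.420283807858965 [-0.06698493  0.31205562 -0.43864107]Traceback (most recent call last):
  File "m.py", line 19, in <module>
    v=f(ps); print("tray ang",degrees(atan2(v[1],v[0]))%180,len(ps))
  File "m.py", line 18, in <lambda>
    f=lambda q:cv2.fitLine(np.array(q,np.float32),cv2.DIST_HUBER,0,.01,.01).ravel()
               ~~~~~~~~~~~^^^^^^^^^^^^^^^^^^^^^^^^^^^^^^^^^^^^^^^^^^^^^^^^^
cv2.error: OpenCV(4.12.0) /io/opencv/modules/imgproc/src/linefit.cpp:618: error: (-215:Assertion failed) npoints2 >= 0 || npoints3 >= 0 in function 'fitLine'
```

```bash
sed -i 's/&(hsv\[...,0\]>8)/\&(hsv[...,0]>8)\&(hsv[...,2]>70)/; s/<30)$/<40)/' m.py; python3 m.py; python3 - <<'E'
from h import *
im=cv2.imread("pics/w10.png");h=cv2.cvtColor(im,cv2.COLOR_BGR2HSV)
for y in (100,200): print([h[y,x].tolist() for x in range(120,560,20)])
E
```

```text
40.35 [706.55105253 -25.43749332   6.20300685] yaw+180 408.5566396246926 pol 275.9995597787818 48.45335890364283 [-0.36389872  0.08369349  0.3486364 ]
tray ang 48.52331262755029 16
L 16 ang 48.191746135518585 dist of tray mid far/near image rows [50.5 51. ] [647.7 -89.1] [696.6 -33.6]
R 16 ang 48.27064359867233 dist of tray mid far/near image rows [-44.3 -43.9] [647.7 -89.1] [696.6 -33.6]
[[21, 11, 168], [8, 6, 165], [15, 9, 167], [156, 98, 13], [41, 93, 22], [120, 170, 9], [19, 103, 151], [19, 104, 150], [19, 106, 144], [21, 107, 146], [19, 98, 180], [20, 98, 187], [20, 98, 187], [18, 104, 152], [19, 98, 182], [40, 102, 15], [103, 78, 23], [12, 7, 191], [12, 7, 190], [19, 11, 191], [17, 9, 189], [18, 7, 191]]
[[18, 8, 162], [8, 6, 158], [15, 12, 165], [43, 223, 8], [173, 102, 10], [120, 185, 11], [30, 25, 166], [68, 17, 121], [69, 15, 120], [80, 13, 120], [71, 17, 117], [66, 11, 117], [65, 13, 118], [75, 17, 119], [13, 59, 39], [60, 43, 18], [15, 8, 188], [9, 9, 192], [17, 9, 194], [17, 9, 192], [4, 9, 193], [17, 9, 193]]
```

>>> arm_command --steps '[0, -0.0006, 0, 0.003, 0, -0.0005, 0, 0.002, 0, 0, 0, 0]'

```text
clock: 40.78
position: [706.9, -25.8, 6.1]
ee_rot: [-0.409, 0.913, 0.0, -0.0]
contact_force: [-0.7, 0.3, 0.3]
gripper_width: 58.1
grasp_force: 0.5
```

>>> arm_command --steps '[0, 0, 0, 0, 0, 0, 0, 0, 0, 0, 0, 0, 0, 0, 0, 0]' --grip 0.051

```text
clock: 41.28
position: [706.9, -25.7, 6.5]
ee_rot: [-0.409, 0.913, 0.0, -0.0]
contact_force: [-2.8, 1.3, 5.5]
gripper_width: 52.4
grasp_force: 64.3
```

```bash
python3 m.py
```

```text
41.275 [706.86553897 -25.72606761   6.50021763] yaw+180 408.26649152953223 pol 275.9924927708446 48.364764375109985 [-2.83355573  1.27725316  5.51133308]
tray ang 48.13181764578791 13
L 13 ang 48.23358614883595 dist of tray mid far/near image rows [49.4 49.3] [648.6 -89.9] [698.1 -34.7]
R 16 ang 48.18197521171567 dist of tray mid far/near image rows [-45.7 -45.7] [648.6 -89.9] [698.1 -34.7]
```

>>> arm_command --steps '[0, -0.0008, 0, 0, 0, -0.0007, 0, 0, 0, 0, 0, 0]'

```text
clock: 41.7
position: [707.5, -26.3, 6.4]
ee_rot: [-0.408, 0.913, 0.001, -0.0]
contact_force: [-5.2, 3.5, 5.9]
gripper_width: 52.5
grasp_force: 64.4
```

>>> arm_command --steps '[0, 0, 0, 0, 0, 0, 0, 0, 0, 0, 0, 0]' --grip 0.07

```text
clock: 42.08
position: [708.3, -27.2, 5.6]
ee_rot: [-0.409, 0.913, -0.0, -0.0]
contact_force: [0.0, 0.4, 0.3]
gripper_width: 69.7
grasp_force: 0.0
```

>>> arm_command --steps '[0, 0, -0.02, 0, 0, 0, -0.03, 0, -0.0, 0, -0.04, 0, 0, 0, -0.04, 0, 0, 0, -0.04, 0, 0, 0, -0.03, 0, 0, 0, 0, 0]'

```text
clock: 42.95
position: [709.9, -27.0, 211.6]
ee_rot: [-0.409, 0.913, -0.002, 0.004]
contact_force: [-0.3, -0.1, 0.2]
gripper_width: 69.8
grasp_force: 0.0
```

```bash
python3 m.py; python3 - <<'E'
from h import *
f=np.load("w10.npz");C=(f["K"],float(f["k"]),f["T"]); im=cv2.imread("pics/w10.png"); h=cv2.cvtColor(im,cv2.COLOR_BGR2HSV)
m=((h[...,1]>80)&(h[...,0]<30)&(h[...,0]>8)&(h[...,2]>70)).astype(np.uint8)
# wood along centre line & end edge
pin=np.array([523.5,-232]); u=np.array([cos(radians(48.25)),sin(radians(48.25))]); n=np.array([-u[1],u[0]])
for off in (-20,-10,0,10,20):
    r=[]
    for t in np.arange(-40,310,.5):
        z=26 if t>260 else 6
        q=proj(0,np.r_[pin+t*u+off*n,z],C); x,y=int(round(q[0])),int(round(q[1]))
        r.append(bool(0<=x<640 and 0<=y<480 and m[y,x]))
    t=np.arange(-40,310,.5)[np.array(r)]; print(off, "wood t range",t.min() if len(t) else None,t.max() if len(t) else None)
for n_ in ("scene","side"): cv2.imwrite(f"pics/{n_}11.png",get_image(n_)[:,:,::-1])
a=cv2.imread("pics/scene11.png")[180:330,190:390]; b=cv2.imread("pics/side11.png")[190:350,230:430]
o=np.zeros((600,800,3),np.uint8); o[:300,:400]=cv2.resize(a,None,fx=2,fy=2); o[:320,400:]=cv2.resize(b,None,fx=2,fy=2); o[320:,:373]=cv2.resize(im,(373,280)); cv2.imwrite("pics/r5.png",o)
E
```

```text
42.95 [709.91982272 -26.97067109 211.59761386] yaw+180 408.28771269389495 pol 277.10896054162583 47.7217941035664 [-0.25414908 -0.13052759  0.22958974]
-20 wood t range 116.5 286.5
-10 wood t range 128.0 286.5
0 wood t range 129.0 286.5
10 wood t range 129.5 286.5
20 wood t range 118.5 286.5Traceback (most recent call last):
  File "m.py", line 9, in <module>
    a,b=onz(0,(x.min(),y),16,c)[:2],onz(0,(x.max(),y),16,c)[:2]; w=np.linalg.norm(a-b);
               ~~~~~^^
    return umr_minimum(a, axis, None, out, keepdims, initial, where)
ValueError: zero-size array to reduction operation minimum which has no identity
```

```bash
python3 - <<'E'
from h import *
D=cal("side");S=cal("scene")
print("toaster base side", [np.round(onz(0,q,0,D)[:2]) for q in ((330,168),(268,118),(369,140))], "scene base", [np.round(onz(0,q,0,S)[:2]) for q in ((192,365),(205,440))])
print("toaster top tri", tri(ray(0,(192,362),S),ray(0,(368,100),D)))
f=np.load("w10.npz");C=(f["K"],float(f["k"]),f["T"]); im=cv2.imread("pics/w10.png"); h=cv2.cvtColor(im,cv2.COLOR_BGR2HSV)
m=((h[...,1]>80)&(h[...,0]<30)&(h[...,0]>8)&(h[...,2]>70)); k=h[...,2]<40
pin=np.array([523.5,-232]); u=np.array([cos(radians(48.25)),sin(radians(48.25))]); n=np.array([-u[1],u[0]])
o=np.arange(-80,80,.5)
for t in (150,200,250,265,280):
    v=[];w=[]
    for a in o:
        q=proj(0,np.r_[pin+t*u+a*n,26 if t>273 else 16],C).round().astype(int); v.append(0<=q[0]<640 and 0<=q[1]<480 and m[q[1],q[0]])
        q=proj(0,np.r_[pin+t*u+a*n,0],C).round().astype(int); w.append(0<=q[0]<640 and 0<=q[1]<480 and k[q[1],q[0]])
    v=o[np.array(v)];w=o[np.array(w)]; w=w[abs(w)<60]; print(t,"tray",v.min(),v.max(),"mid",(v.min()+v.max())/2,"strip",w.min(),w.max(),"mid",(w.min()+w.max())/2)
plan((709,-20,212,yaw(),40),(655,170,190,yaw(),40),(655,170,190,-25,40),start=None)
E
```

```text
toaster base side [array([822., 321.]), array([838., 651.]), array([1008.,  361.])] scene base [array([900., 153.]), array([948., 332.])]
toaster top tri (array([929.49052078, 293.94271227, 194.31535719]), [2.3675675940793237, 2.367567594079291])
150 tray -25.5 29.0 mid 1.75 strip -47.0 46.5 mid -0.25
200 tray -26.0 28.5 mid 1.25 strip -46.5 46.5 mid 0.0
250 tray -26.0 28.0 mid 1.0 strip -46.5 46.5 mid 0.0
265 tray -26.5 28.5 mid 1.0 strip -46.0 46.5 mid 0.25
280 tray -27.0 28.0 mid 0.5 strip -46.5 46.0 mid -0.25
1 x [-0.0061, 0.0035, -0.0063, -0.0]
5 x [-0.0212, 0.0334, 0.0044, -0.0]
27 x [-0.0, 0.0, -0.0, 0.164]
q6 end approx deg 50
```

>>> arm_command --steps '[-0.0212, 0.0334, 0.0044, 0, -0.0212, 0.0334, 0.0044, 0, -0.0212, 0.0334, 0.0044, 0, -0.0212, 0.0334, 0.0044, 0, -0.0212, 0.0334, 0.0044, 0, 0, 0, 0, -0.155, 0, 0, 0, -0.155, 0, 0, 0, -0.155, 0, 0, 0, -0.155, 0, 0, 0, -0.155, 0, 0, 0, -0.155, 0, 0, 0, -0.155, 0, 0, 0, -0.155, 0, 0, 0, -0.155, 0, 0, 0, -0.155, 0, 0, 0, -0.155, 0, 0, 0, -0.155, 0, 0, 0, 0]'

```text
clock: 45.35
position: [653.5, 163.1, 182.6]
ee_rot: [0.976, -0.219, -0.001, 0.001]
contact_force: [0.1, -0.2, 0.5]
gripper_width: 69.9
grasp_force: 0.0
```

```bash
python3 - <<'E'
from h import *
s=read_state();print(s["clock"],s["position"],yaw(s),np.round(s["joints"],2)); c=cal("wrist"); im=np.ascontiguousarray(get_image("wrist")[:,:,::-1]); cv2.imwrite("pics/w12.png",im); np.savez("w12.npz",K=c[0],k=c[1],T=c[2])
for n_ in ("scene","side"): cv2.imwrite(f"pics/{n_}12.png",get_image(n_)[:,:,::-1])
q=proj(0,(665,166,50),c); print(q); x0=int(np.clip(q[0]-75,0,490)); y0=int(np.clip(q[1]-60,0,360))
a=cv2.imread("pics/scene12.png")[180:330,190:390]; b=cv2.imread("pics/side12.png")[190:350,230:430]
o=np.zeros((600,800,3),np.uint8); o[:300,:400]=cv2.resize(a,None,fx=2,fy=2); o[300:,:375]=0; o[280:600,400:]=cv2.resize(b,None,fx=2,fy=2)
crop(im,x0,y0,130,90,3,"pics/t.png"); t=cv2.imread("pics/t.png"); o[305:305+t.shape[0],:t.shape[1]]=t; cv2.imwrite("pics/r6.png",o)
E
```

```text
45.35 [653.5070414  163.10974753 182.62935829] -25.271581914197693 [ 0.48  0.5   0.07 -0.   -1.14  0.65]
[301.51818017 220.07565685]
```

View pics/r6.png

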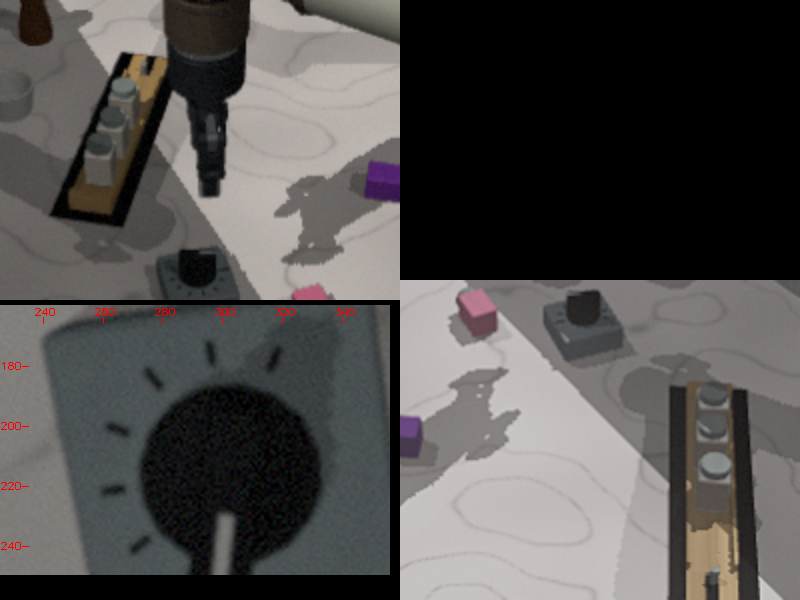

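The views show all three jars upright on the tray, which is centred on the strip. The wrist crop shows marks 1–6 at crop (140,545), (113,490), (117,430), (153,378), (211,353), (274,358), and the white pointer running down at (225,540).

```bash
python3 - <<'E'
from h import *
f=np.load("w12.npz");C=(f["K"],float(f["k"]),f["T"]); im=cv2.imread("pics/w12.png")
M=[np.array(onz(0,(226+X/3-.5,180+(Y-366)/3-.5),34,C)[:2]) for X,Y in ((140,545),(113,490),(117,430),(153,378),(211,353),(274,358))]
A=np.array([[2*m[0],2*m[1],1] for m in M]); s=np.linalg.lstsq(A,np.array([m@m for m in M]),rcond=None)[0]; c=s[:2]; print("axis",c,"R",sqrt(s[2]+c@c))
an=[degrees(atan2(*(m-c)[::-1]))for m in M]; off=np.mean([(a if a>0 else a+360)-(0) +30*(k+1) for k,a in enumerate(an)]); print(np.round(an,1),"off mark angle",off)
h=cv2.cvtColor(im,cv2.COLOR_BGR2HSV); m=((h[...,2]>110)).astype(np.uint8)
roi=np.zeros_like(m); roi[222:275,285:318]=1; m&=roi
n,l,st,ce=cv2.connectedComponentsWithStats(m); print(st[1:].tolist())
i=1+np.argmax(st[1:,4]); ys,xs=np.where(l==i); P=np.array([onz(0,(x,y),71,C)[:2] for x,y in zip(xs,ys)],np.float32)
v=cv2.fitLine(P,cv2.DIST_L2,0,.01,.01).ravel(); a=degrees(atan2(v[1],v[0])); print("pointer line",a,a+180,"span",P.min(0),P.max(0))
d=c-v[2:4]; print("axis offset from line",v[0]*d[1]-v[1]*d[0])
# bar ends (black bar top at z71): mid of pointer + radius 
print("lidtop check tri pod centre")
E
```

```text
axis [665.32458752 165.42759138] R 29.194733196682147
[103.9  73.7  44.2  13.8 -16.2 -45.9] off mark angle 253.91645523960958
[[297, 231, 6, 27, 77], [285, 265, 33, 10, 239]]
pointer line 69.676350829515 249.676350829515 span [631.61926 167.48431] [643.20044 189.32309]
axis offset from line -30.148578416190652
lidtop check tri pod centre
```

```bash
python3 - <<'E'
from h import *
def comp(f,img,roi,thr):
    f=np.load(f);C=(f["K"],float(f["k"]),f["T"]); h=cv2.cvtColor(cv2.imread(img),cv2.COLOR_BGR2HSV); m=np.zeros(h.shape[:2],np.uint8)
    x0,x1,y0,y1=roi; m[y0:y1,x0:x1]=h[y0:y1,x0:x1,2]>thr; n,l,st,ce=cv2.connectedComponentsWithStats(m); i=1+np.argmax(st[1:,4]); ys,xs=np.where(l==i)
    P=np.array([onz(0,(x,y),71,C)[:2] for x,y in zip(xs,ys)],np.float32); v=cv2.fitLine(P,cv2.DIST_L2,0,.01,.01).ravel(); d=np.array([665.3,165.4])-v[2:]
    print(img,st[i].tolist(),"ang",degrees(atan2(v[1],v[0]))%180,"axis off",v[0]*d[1]-v[1]*d[0],"line mid",P.mean(0),"dist",np.linalg.norm(P-[665.3,165.4],axis=1).min(),np.linalg.norm(P-[665.3,165.4],axis=1).max())
comp("w12.npz","pics/w12.png",(290,312,225,262),110)
comp("w2.npz","pics/w2.png",(277,315,36,56),130)
E
```

```text
pics/w12.png [297, 231, 6, 27, 77] ang 149.44226519067942 axis off -0.1695349578842249 line mid [654.48425 171.98253] dist 3.17505383029497 20.80787798898953
pics/w2.png [278, 39, 5, 6, 20] ang 68.9815287983485 axis off -18.96112848376156 line mid [648.80774 175.34299] dist 18.06499433835777 20.18167658494677
```

```bash
python3 - <<'E'
from h import *
plan((665.3,165.4,100,-30.6,30),(665.3,165.4,49,-30.6,13))
E
```

```text
3 [0.0031,-0.0023,0.0278,0.031,0.0031,-0.0024,0.0278,0.031,0.003,-0.0025,0.0278,0.031]
4 x [0.0, -0.0, 0.0127, -0.0]
q6 end approx deg 45
```

>>> arm_command --steps '[0.0031, -0.0024, 0.0278, 0.031, 0.0031, -0.0024, 0.0278, 0.031, 0.0031, -0.0024, 0.0278, 0.031, 0, 0, 0, 0, 0, 0, 0, 0]' --grip 0.045

```text
clock: 46.12
position: [666.3, 165.7, 101.7]
ee_rot: [0.965, -0.263, 0.001, -0.0]
contact_force: [-0.7, 0.3, 0.1]
gripper_width: 44.9
grasp_force: 0.0
```

```bash
python3 - <<'E'
from h import *
s=read_state(); print(s["clock"],s["position"],yaw(s)); plan((665.3,165.4,49,-30.6,13))
E
```

```text
46.125 [666.30212879 165.73233018 101.73127775] -30.47795029009267
5 x [-0.0001, 0.0002, 0.0105, 0.0]
q6 end approx deg 45
```

>>> arm_command --steps '[-0.0002, 0.0002, 0.0105, 0, -0.0002, 0.0002, 0.0105, 0, -0.0002, 0.0002, 0.0105, 0, 0, 0, 0.0105, 0, 0, 0, 0.0105, 0, 0, 0, 0, 0]'

```text
clock: 46.88
position: [664.1, 165.1, 46.6]
ee_rot: [0.965, -0.263, -0.001, 0.001]
contact_force: [0.5, 0.2, -0.2]
gripper_width: 44.6
grasp_force: 0.0
```

>>> arm_command --steps '[0, 0, 0, 0, 0, 0, 0, 0, 0, 0, 0, 0, 0, 0, 0, 0, 0, 0, 0, 0]' --grip 0.008

```text
clock: 47.5
position: [664.9, 165.0, 48.9]
ee_rot: [0.965, -0.263, 0.0, 0.0]
contact_force: [-0.7, -4.2, 4.8]
gripper_width: 12.5
grasp_force: 60.8
```

>>> arm_command --steps '[0, 0, 0, 0.124, 0, 0, 0, 0.124, 0, 0, 0, 0.124, 0, 0, 0, 0.124, 0, 0, 0, 0.124, 0, 0, 0, 0.124, 0, 0, 0, 0.124, 0, 0, 0, 0.124, 0, 0, 0, 0.124, 0, 0, 0, 0.124, 0, 0, 0, 0.124, 0, 0, 0, 0.124, 0, 0, 0, 0.124, 0, 0, 0, 0.124, 0, 0, 0, 0.124, 0, 0, 0, 0.124, 0, 0, 0, 0.124, 0, 0, 0, 0.124, 0, 0, 0, 0.133, 0, 0, 0, 0]'

```text
clock: 50.0
position: [665.7, 164.8, 48.9]
ee_rot: [-0.123, 0.992, -0.0, 0.001]
contact_force: [0.7, -5.4, 5.4]
gripper_width: 12.6
grasp_force: 60.7
```

>>> arm_command --steps '[0, 0, 0, 0, 0, 0, 0, 0, 0, 0, 0, 0, 0, 0, 0, 0]' --grip 0.045

```text
clock: 50.5
position: [664.7, 165.7, 47.8]
ee_rot: [-0.122, 0.993, 0.0, -0.0]
contact_force: [0.5, -0.1, 0.6]
gripper_width: 44.6
grasp_force: 0.0
```

>>> arm_command --steps '[0, 0, -0.02, 0, 0, 0, -0.03, 0, 0, 0, -0.03, 0, 0, 0, -0.03, 0, 0, 0, -0.03, 0, 0, 0, 0, 0, 0, 0, 0, 0]'

```text
clock: 51.38
position: [664.2, 165.3, 187.2]
ee_rot: [-0.122, 0.993, 0.0, -0.001]
contact_force: [0.6, 0.3, 0.7]
gripper_width: 45.1
grasp_force: 0.0
```

```bash
python3 - <<'E'
from h import *
s=read_state(); print(s["clock"],s["position"],yaw(s)); c=cal("wrist"); im=np.ascontiguousarray(get_image("wrist")[:,:,::-1]); cv2.imwrite("pics/w13.png",im)
g=im.max(2); 
# sample brightness around axis at z71, on a ring r=12 and 16
A=np.array([665.3,165.4]); v=[]
for a in range(0,360,3):
    r=[]
    for R in (10,13,16,18):
        q=proj(0,np.r_[A+R*np.array([cos(radians(a)),sin(radians(a))]),71],c).round().astype(int)
        r.append(g[q[1],q[0]] if 0<=q[0]<640 and 0<=q[1]<480 else 0)
    v.append(np.min(r))
i=np.argsort(v)[::-1][:6]; print([(int(k*3),int(v[k])) for k in i])
# tray jars: lids in scene vs before (should be unchanged)
S0=cv2.imread("pics/scene12.png").astype(int); S1=get_image("scene")[:,:,::-1].astype(int); d=np.abs(S0-S1)[200:300,210:275].max(2); print("changed px in tray area",(d>40).sum())
E
```

```text
51.375 [664.22434166 165.34136887 187.24144454] 193.99461265822035
[(15, 125), (12, 124), (9, 106), (18, 97), (21, 62), (75, 28)]
changed px in tray area 236
```

```bash
python3 - <<'E'
from h import *
for n in ("scene","side"):
    S0=cv2.imread(f"pics/{n}12.png").astype(int); S1=get_image(n)[:,:,::-1].astype(int); 
    L=[(496,-125)] ; pin=np.array([523.5,-232]); u=np.array([cos(radians(48.25)),sin(radians(48.25))])
    for t in (110,170,226):
        q=proj(n,np.r_[pin+t*u,68]).round().astype(int); a=S0[q[1]-8:q[1]+14,q[0]-8:q[0]+9]; b=S1[q[1]-8:q[1]+14,q[0]-8:q[0]+9]; print(n,t,q,"diff",np.abs(a-b).mean().round(1))
    d=(np.abs(S0-S1).max(2)>40); ys,xs=np.where(d[190:300,200:430]); print("changed bbox",xs.min()+200,xs.max()+200,ys.min()+190,ys.max()+190) if len(xs) else None
    # best shift of tray patch
    q=[proj(n,np.r_[pin+t*u,30]) for t in (90,280)]; x0,x1=sorted(int(k[0]) for k in q); y0,y1=sorted(int(k[1]) for k in q)
    T=S0[y0-5:y1+5,x0-10:x1+10].astype(np.uint8); r=cv2.matchTemplate(S1[y0-11:y1+11,x0-16:x1+16].astype(np.uint8),T,cv2.TM_CCOEFF_NORMED); print("shift",np.array(cv2.minMaxLoc(r)[3])-6,r.max())
E
```

```text
scene 110 [251 222] diff 2.6
scene 170 [245 236] diff 2.6
scene 226 [240 250] diff 3.8
changed bbox 261 429 190 299
shift [0 0] 0.9923628
side 110 [388 281] diff 1.4
side 170 [387 262] diff 1.7
side 226 [387 245] diff 4.0
changed bbox 200 329 193 294
shift [0 0] 0.9810999
```

Nothing on the tray has moved, the dial points at mark 5, and the arm is clear. I'm handing the job in.

```bash
python3 -c "
from bench import *
print(job_done())"
```

```text
the job is handed in; nothing more can be done
None
```

Job handed in at about 51 s: both fallen jars stand lid up beside the third in the tray lane, the tray lies within about 2 mm of the warming strip's centre line, and the dial points at mark 5.

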